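Dry-fit a tapered sleeve and plug without wedging them

TASK

Dry-fit the tapered set in the bench jig, loosely: lay the hollow tapered sleeve in the jig's open bay, nose towards the housing, let go of it, and push it from behind down the channel into the housing's tapered bore until about 10 mm of gap is left between its square collar and the housing. Then do the same with the solid tapered plug, into the back of the sleeve, again leaving about 10 mm between the two collars. Stop before a taper closes up (a gap under 3 mm counts as wedged), and leave everything else on the bench where it lies.

Things in the scene. Friction and masses are not known exactly. Their poses are not given: they have to be found in the camera images.
- bore_mouth (a point): Centre of the round bore mouth in the front face of the jig's housing, 34 mm above the bench; x points level out of the bore along the channel to the open bay, z up. Bore 47 mm wide at the mouth, narrowing inwards with the taper of the sleeve's nose. Housing 68 mm high and wide, from x = 0 back to -67 mm. The jig is fixed to the bench by its base plate, 120 mm wide and 8 mm thick.
- throat_end (a point): Channel centre line on the channel floor (8 mm above the bench), 85 mm out from the mouth, axes as bore_mouth. From 4 to 85 mm out the channel is a throat between cheeks 10 mm thick, 54.4 mm apart, 48 mm higher than the floor; from 85 to 108 mm they flare to 68 mm apart. Fingers holding a collar by its sides would hit the cheeks: push it in from behind.
- bay_centre (a point): Channel centre line on the channel floor (8 mm above the bench), 150 mm out from the mouth, axes as bore_mouth: middle of the open bay, which runs from 108 to 215 mm out between rails 68 mm apart and only 6 mm high, open at the far end; the base plate ends 220 mm out.
- sleeve_centre (a point): Centre of the square collar of the hollow tapered sleeve (bare steel, about 0.55 kg), 26 mm above what it lies on; x points along its nose, z up. Collar 52 x 52 mm, corners cut by 5 mm, 40 mm long along x (-20 to +20). Gap to the housing = distance of this point from the mouth along the channel less 20 mm. Touches the bore at about 1 mm gap. Stays where it is left; the channel is lightly oiled.
- sleeve_nose (a point): Centre of the end of the sleeve's nose, 60 mm from the collar's centre along x, same axes. The nose is a cone, 48 mm in diameter at the collar, 24 mm here, 40 mm long. A tapered hole runs right through nose and collar: 12 mm here, 16 mm at the collar's front, 40 mm at the collar's back face.
- sleeve: The same sleeve; origin at the middle of the collar's underside.
- plug_centre (a point): Centre of the square collar of the solid tapered plug (bare steel, about 0.55 kg), 26 mm above what it lies on; x points along its nose, z up. Collar as the sleeve's (52 x 52 mm, 40 mm along x) but with a plain back, no hole. Gap between sleeve and plug = distance of the two collar centres along the channel less 40 mm; the tapers touch at about 1 mm gap.
- plug_nose (a point): Centre of the end of the plug's nose, 70 mm from the collar's centre along x, same axes. The nose is a cone, 40.6 mm in diameter at the collar, 10.6 mm here, 50 mm long, longer and thinner than the sleeve's.
- plug: The same plug; origin at the middle of the collar's underside.
- spacer_centre (a point): A plain square spacer, bare steel, not part of the job: a 52 x 52 x 40 mm block like the collars but with a straight 30 mm hole along x and no nose; centre of the block, 26 mm up. Left alone.
- bearing: Small steel bearing ring lying flat, 38 mm outer diameter, 14 mm high; origin at the centre of its underside. Left alone.
- spanner: Steel spanner lying flat, 190 mm long along its x, 8 mm high; origin at the middle of its underside. Left alone.
- tin: Closed tin, 68 mm diameter, 85 mm high; origin at the centre of its underside. Left alone.
- driver: Screwdriver, 200 mm long along its x, black handle to -x, 26 mm high; origin on the bench under its middle. Left alone.
- bush: Plain brass bush standing up, 36 mm outer diameter, 26 mm high; origin at the centre of its underside. Left alone.
- socket: Steel wrench socket standing up, 30 mm diameter, 38 mm high; origin at the centre of its underside. Left alone.
- weight: Dark steel cylinder standing up, 44 mm diameter, 45 mm high; origin at the centre of its underside. Left alone.
Not all that is in view belongs to the job. What is shaped like the sleeve but black is not meant. Leave any green look-alike of the plug alone.

How it is judged:
By the outcome, as a careful person would: the job done as asked, in the order asked, and still so for the second after the job is handed in, with the robot touching nothing.
It also fails if it takes over 72 s, if anything falls off the work surface, if the arm or the gripper's body presses on something with over 40 N, if the wrist force passes 120 N, or if a joint passes its speed limit or range.

ROBOT

A 6-joint arm with a two-finger parallel gripper is mounted at the origin on the work surface. World frame = base frame: x ahead of the robot, y to its left, z up, the work surface at z = 0. Lengths are in m, angles in rad, forces in N, time in s.
With the tool pointing down it reaches from about 0.35 to 0.975 m from the base axis. Payload 4.9 kg.
Tool frame: the origin (TCP) lies between the finger pads; the fingertips stand 8 mm ahead of it and the grasp point (between the pads) lies 11 mm behind it; z points along the fingers, y is the direction in which the jaws open and shut (so a half turn about z gives the same grasp; the last joint's range is limited). The gripper opens to 85 mm and grips with 20 to 120 N. Pads are 22 mm wide; open, the fingers measure 114 mm over their backs; the gripper's body (76 mm by 85 mm) begins 54 mm behind the grasp point. The pads swing forward as they close: fully open they stand 13 mm farther back than shut.
Start: joints at [-1.362, 0.053, 1.613, -0, 1.476, -0.119], TCP at [0.201, -0.592, 0.2] pointing down, gripper open.
Joint ranges: [-3.01, 3.01], [-1.01, 2.22], [0.06, 2.58], [-1.02, 4.17], [0.09, 2.62], [-3.14, 3.14]. Speed limits (rad/s): [2.57, 2.57, 3.14, 3.14, 3.14, 3.14].

INTERFACE

Orientations are given as a rotation vector (axis times angle).
In Python, from station import ctrl gives the robot as it stands. The module is installed in compiled form; this text tells all that it offers.
- The arm moves only by the shell command python3 -m creep 'ROWS' [FORCE]. ROWS is JSON, a list of rows, each an object with "hand": the opening, from 0 (shut) to 1 (fully open); "translation": the shift along the tool's x, y, z in cm, a list of three; "delta_rot": the turn, a rotation vector about the tool's x, y, z in degrees, a list of three. A call has 1 to 8 rows; each row shifts and turns the commanded pose from where the row before left it, along the tool's axes as they then stand; what a row does not reach is not made up. A row lasts 1/8 s, in which the tool goes at most 62.5 mm and 10.7 degrees, less where a joint would pass 70% of its speed; a pose out of reach is approached as far as the arm can. A call with a gripper value outside its range is refused whole. The fingers move at their own pace and stop on an object; FORCE is the grip in N (left out, the last holds). Time passes only in rows, so rows that do not move let the fingers close. It gives the time, the measured TCP pose, the force and the opening at its end, in the units of the state.
- ctrl.get_obs(): the state, without advancing time (a new reading comes with each control period).
- ctrl.get_image(name): name is "scene" or "side" or "wrist"; returns (picture, depth): 420x560x3 uint8, red, green, blue; 420x560 float32, m along the optical axis (not along the pixel's ray), 0 where there is no reading.
- ctrl.calibration(name): a dict with "fx", "fy", "cx", "cy" (pixels), "dist" ([k1, k2, p1, p2, k3] as OpenCV has them; the pictures are not rectified), "T" (4x4, takes a point from camera to world coordinates). Camera axes: x right, y up, looking along -z (the intrinsics and any distortion apply to the point x, -y, -z); pixel columns grow to the right and rows downward; lengths in m; the calibration is good to about 2 mm. A picture is of the moment at which its call begins: read the wrist's pose just before it. calibration takes no time and is no camera call; for the wrist camera it gives the pose at the moment of the call.
- ctrl.finish_job(): hands the job in, once; it reports no verdict.
The state is a dict: "t": time; "q": joint angles; "dq": joint speeds; "effort": joint torques, N m; "tool_pos": TCP position; "tool_rot": TCP orientation; "contact_force": force on the tool from outside, world axes, zero at the start; "wrist_torque": the same for the moment, N m; "opening": finger opening in m.
Only numpy, scipy, OpenCV 4.12 (cv2) and the standard library are available. Lean on these libraries where they do the work, as an engineer would, in place of code of your own. Each camera call takes 0.05 s, during which the arm holds its last target.

## Working session

There is one attempt and no reset: what is moved stays moved. The work goes in short steps, Python scripts to look and compute and a shell command to move; the robot and the scene stay as the last step left them, time stands still between calls to the robot, and variables do not carry over. Pictures are saved under pics/ and viewed, and the job is handed in when it is done.

```bash
mkdir -p pics; cat > h.py <<'E'
import numpy as np,cv2
from station import ctrl
def snap(name,fn):
    cal=ctrl.calibration(name); im,d=ctrl.get_image(name)
    cv2.imwrite('pics/%s.png'%fn,im[:,:,::-1]); np.savez('pics/%s.npz'%fn,im=im,d=d,T=cal['T'],K=np.array([cal['fx'],cal['fy'],cal['cx'],cal['cy']]),dist=np.array(cal['dist']))
def load(fn): return np.load('pics/%s.npz'%fn)
def ray(z,u,v):
    fx,fy,cx,cy=z['K'];K=np.array([[fx,0,cx],[0,fy,cy],[0,0,1.]])
    p=cv2.undistortPoints(np.array([[[u,v]]],float),K,z['dist'])[0,0]
    return np.array([p[0],-p[1],-1.])
def atz(z,u,v,h):
    T=z['T'];r=T[:3,:3]@ray(z,u,v);o=T[:3,3];return o+r*(h-o[2])/r[2]
def atd(z,u,v):
    T=z['T'];d=z['d'][int(v),int(u)];return T[:3,:3]@(ray(z,u,v)*d)+T[:3,3]
def cloud(z):
    fx,fy,cx,cy=z['K'];K=np.array([[fx,0,cx],[0,fy,cy],[0,0,1.]])
    vv,uu=np.mgrid[0:420,0:560]
    p=cv2.undistortPoints(np.stack([uu,vv],-1).reshape(-1,1,2).astype(float),K,z['dist'])[:,0]
    c=np.c_[p[:,0],-p[:,1],-np.ones(len(p))]*z['d'].reshape(-1,1)
    return (c@z['T'][:3,:3].T+z['T'][:3,3]).reshape(420,560,3)
def proj(z,P):
    T=np.linalg.inv(z['T']);c=T[:3,:3]@np.array(P)+T[:3,3]
    fx,fy,cx,cy=z['K'];K=np.array([[fx,0,cx],[0,fy,cy],[0,0,1.]])
    return cv2.projectPoints(np.array([[c[0],-c[1],-c[2]]]),np.zeros(3),np.zeros(3),K,z['dist'])[0].ravel()
def crop(fn,u0,v0,u1,v1,s):
    im=cv2.imread('pics/%s.png'%fn)[v0:v1,u0:u1];cv2.imwrite('pics/%s_c%d_%d.png'%(fn,u0,v0),cv2.resize(im,None,fx=s,fy=s,interpolation=cv2.INTER_CUBIC))
E
python3 - <<'E'
from h import *
for n in ('scene','side','wrist'): snap(n,n+'0'); print(n,load(n+'0')['T'].round(3).tolist())
print(ctrl.get_obs())
E
```

```text
scene [[-0.688, -0.438, 0.579, 1.128], [0.726, -0.416, 0.548, 0.472], [0.001, 0.797, 0.604, 0.639], [0.0, 0.0, 0.0, 1.0]]
side [[-0.797, 0.383, -0.468, 0.125], [-0.604, -0.478, 0.638, 0.594], [0.021, 0.79, 0.612, 0.636], [0.0, 0.0, 0.0, 1.0]]
wrist [[0.323, 0.912, 0.253, 0.265], [-0.947, 0.311, 0.084, -0.569], [-0.002, -0.267, 0.964, 0.373], [0.0, 0.0, 0.0, 1.0]]
{'t': 0.15, 'q': array([-1.36201880e+00,  5.32536436e-02,  1.61400631e+00, -2.48125440e-05,
        1.47597093e+00, -1.18997314e-01]), 'dq': array([-0.00110621, -0.00276378, -0.00326486,  0.00170739, -0.00032281,
       -0.00114861]), 'effort': array([ 3.11831900e-04, -3.94243562e+01, -3.70722878e+01, -1.51684685e-04,
        4.72035739e-03,  8.02352361e-06]), 'tool_pos': array([ 0.2010921 , -0.59119284,  0.19869888]), 'tool_rot': array([-3.09788268e+00, -5.12302633e-01,  1.54155746e-04]), 'contact_force': array([-0.38292921, -0.58931954,  0.55066287]), 'wrist_torque': array([-0.02092842, -0.00079281, -0.05442037]), 'opening': 0.08492186868954968}
```

View pics/scene0.png

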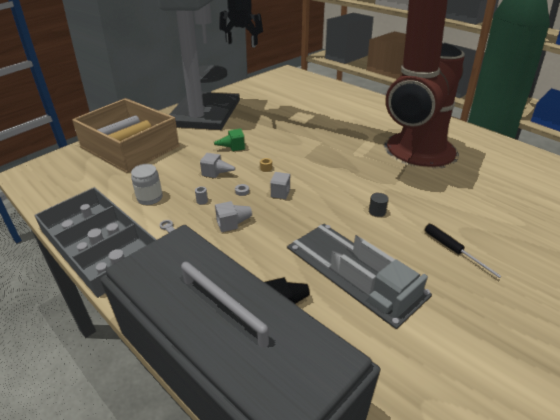

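View pics/side0.png

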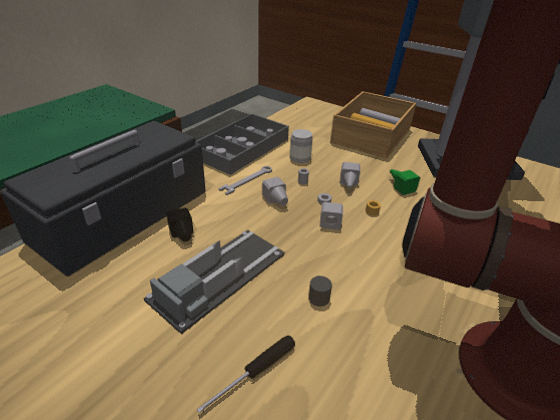

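View pics/wrist0.png

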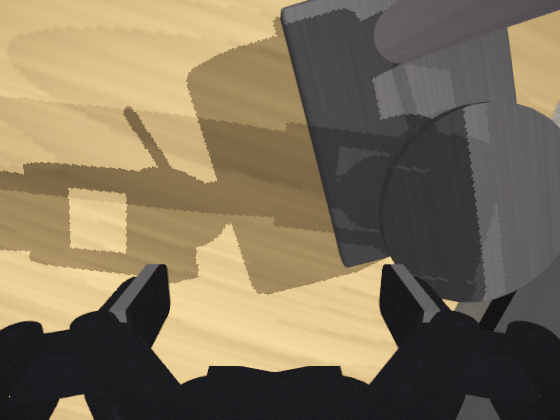

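The scene view shows two steel parts with noses, at (215,165) and (235,215). There is a green one at (232,141), a black one at (287,292), the spacer at (280,185), and the jig at (360,270).

```bash
python3 - <<'E'
from h import *
crop('scene0',180,120,310,240,6)
crop('scene0',280,215,440,325,5)
crop('side0',230,130,440,250,3.8)
E
```

```text
(no output)
```

View pics/scene0_c180_120.png

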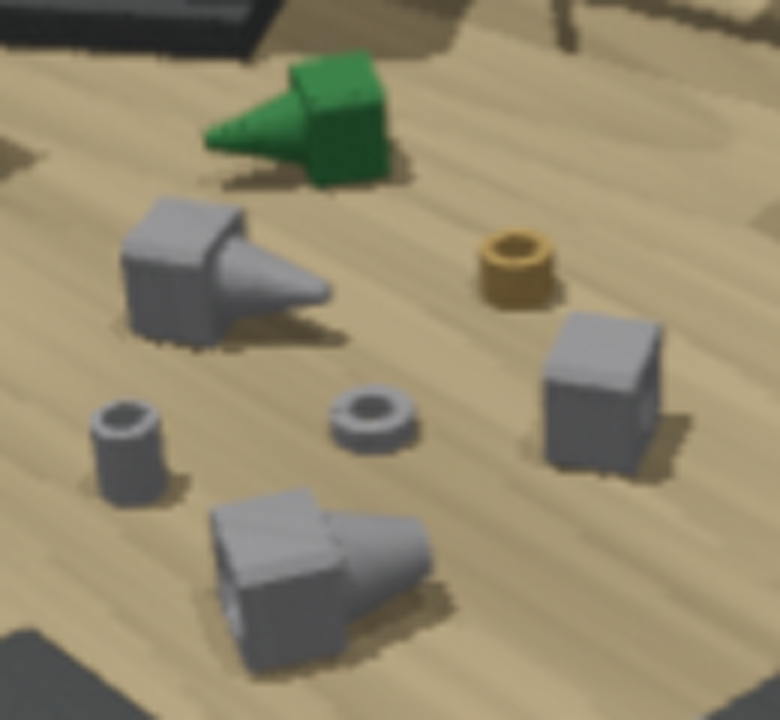

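View pics/scene0_c280_215.png

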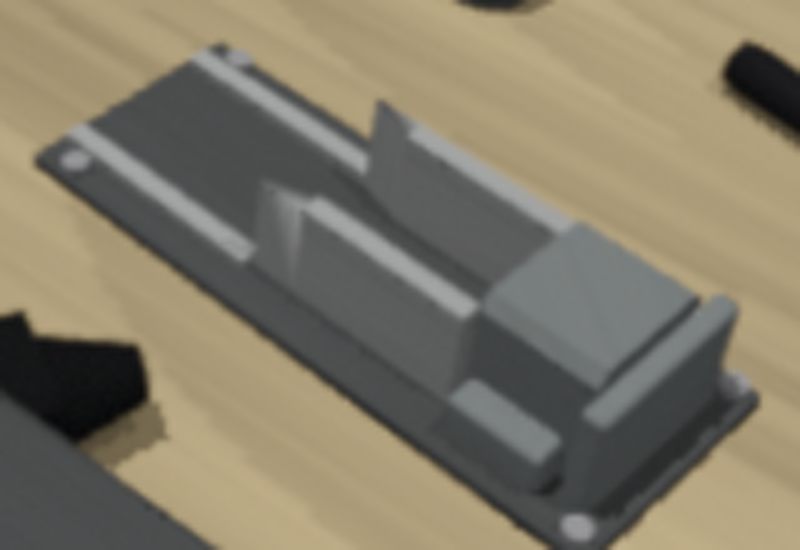

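View pics/side0_c230_130.png

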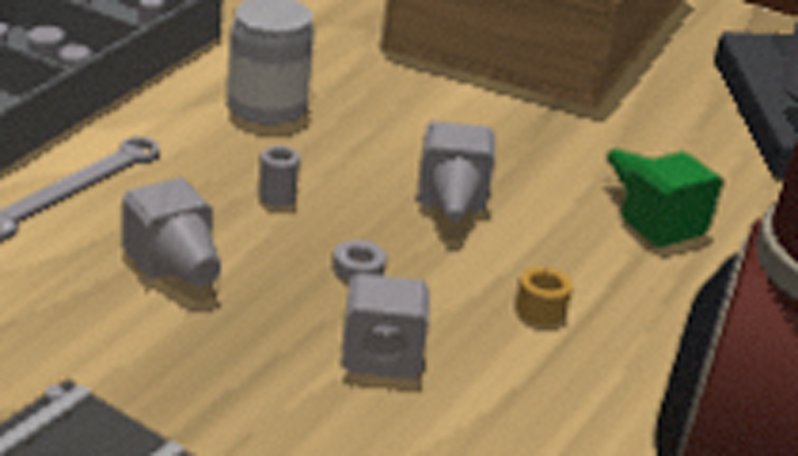

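In the crops, the sleeve is the steel part at scene (235,215): stout blunt nose, with the hole rim visible in its back face. The plug is the steel part at scene (215,165), with a long thin nose and a plain back. The possible mix-ups are the black sleeve look-alike at (287,292), the green plug look-alike at (232,141) and the spacer at (280,185); I rule all three out. Next I'll measure poses from depth.

```bash
python3 - <<'E'
from h import *
def top(fn,box,zl,zh):
    z=load(fn);P=cloud(z);u0,v0,u1,v1=box
    Q=P[v0:v1,u0:u1].reshape(-1,3);Q=Q[(Q[:,2]>zl)&(Q[:,2]<zh)]
    r=cv2.minAreaRect((Q[:,:2]*1000).astype(np.float32)); return len(Q),np.round(r[0],1),np.round(r[1],1),round(r[2],1),Q[:,2].mean().round(4)
for n,b in (('sleeve',(212,198,258,235)),('plug',(198,150,240,182))): print(n,top('scene0',b,.046,.058))
for n,b in (('sleeve',(258,172,292,212)),('plug',(336,158,364,196))): print(n,top('side0',b,.046,.058))
print('housing',top('scene0',(370,255,425,300),.06,.075),top('side0',(150,255,215,310),.06,.075))
# jig: heights 
for fn,b in (('scene0',(285,220,430,320)),('side0',(140,225,290,330))):
    print('cheeks',top(fn,b,.051,.060)); print('rails/plate',top(fn,b,.005,.018)); print('all',top(fn,b,.006,.08))
z=load('scene0')
for nm,u,v,h in (('railL far corner',319.5,226,.014),('railR far',294.5,240.5,.014),('plate corner L',324.5,223.5,.008),('plate corner R',287,247,.008),('plate end near',402,317,.0),('plate far near',432,295,.008),
 ('cheekA housing',395,260.5,.056),('cheekA flare start',362,241,.056),('cheekB flare',341.5,256,.056),('cheekB hous',377,277,.056)):
    print(nm,(atz(z,u,v,h)*1000).round(1))
E
```

```text
sleeve (255, array([ 655.1, -149.4]), array([50.6, 48.7]), 63.6, np.float64(0.0498))
plug (152, array([ 537.3, -359.9]), array([49.9, 43.1]), 27.3, np.float64(0.0499))
sleeve (214, array([ 652.5, -147.7]), array([52.2, 63. ]), 68.7, np.float64(0.0509))
plug (157, array([ 538.8, -359.5]), array([49. , 53.2]), 28.7, np.float64(0.0509))
housing (853, array([582.7, 259.1]), array([67.7, 80.9]), 86.7, np.float64(0.0666)) (843, array([584.8, 260.2]), array([66.6, 77.3]), 86.3, np.float64(0.0672))
cheeks (836, array([644.8, 199.5]), array([177. , 229.8]), 83.5, np.float64(0.0555))
rails/plate (3205, array([560.8, 163.2]), array([273.2, 322.9]), 36.8, np.float64(0.0087))
all (6663, array([558.9, 165.2]), array([275.8, 321.9]), 37.8, np.float64(0.0305))
cheeks (831, array([575.4, 209.1]), array([176.6,  90.3]), 83.7, np.float64(0.0562))
rails/plate (3218, array([668.7, 151.6]), array([301., 311.]), 85.6, np.float64(0.0094))
all (6600, array([668.9, 152. ]), array([301.2, 310.8]), 85.8, np.float64(0.0297))
railL far corner [524.2  20.   14. ]
railR far [601.2  11.7  14. ]
plate corner L [503.2  18.4   8. ]
plate corner R [623.4   9.6   8. ]
plate end near [611.1 295.1   0. ]
plate far near [530.1 313.5   8. ]
cheekA housing [544.5 227.   56. ]
cheekA flare start [541.7 145.6  56. ]
cheekB flare [606.7 141.5  56. ]
cheekB hous [606.4 225.5  56. ]
```

```bash
python3 - <<'E'
from h import *
z=load('scene0');P=cloud(z)
for p in ((190,40),(190,100),(225,105),(180,5),(100,130),(240,30),(255,40)): print(p,(P[p[1],p[0]]*1000).round())
z=load('side0');P=cloud(z)
for p in ((455,130),(440,150),(510,180),(475,60),(380,100),(480,10)): print(p,(P[p[1],p[0]]*1000).round())
z=load('wrist0');P=cloud(z);print(z['K'])
for p in ((300,30),(420,40),(350,250),(480,10),(520,30),(450,200),(400,200),(430,40)): print(p,(P[p[1],p[0]]*1000).round())
E
```

```text
(190, 40) [ 374. -628.  286.]
(190, 100) [ 388. -646.   89.]
(225, 105) [ 242. -649.   23.]
(180, 5) [ 401. -620.  395.]
(100, 130) [ 672. -744.   54.]
(240, 30) [ -604. -1517.   -16.]
(255, 40) [ 192. -533.  265.]
(455, 130) [223.  58. 410.]
(440, 150) [ 372. -624.   48.]
(510, 180) [ 165. -672.   -3.]
(475, 60) [230.  44. 493.]
(380, 100) [ 661. -802.   80.]
(480, 10) [ 372. -575.  442.]
[357.03656039 357.03656039 274.27270406 208.86780236]
(300, 30) [ 338. -568.   32.]
(420, 40) [ 342. -647.  115.]
(350, 250) [ 158. -688.   30.]
(480, 10) [ 342. -646.  192.]
(520, 30) [ 422. -775.    1.]
(450, 200) [ 247. -706.  132.]
(400, 200) [ 236. -672.  132.]
(430, 40) [ 340. -650.  127.]
```

```bash
python3 -m creep '[{"hand":1,"translation":[1.8,-5.2,0],"delta_rot":[0,0,0]},{"hand":1,"translation":[1.8,-5.2,0],"delta_rot":[0,0,0]},{"hand":1,"translation":[1.8,-5.2,0],"delta_rot":[0,0,0]},{"hand":1,"translation":[1.8,-5.2,0],"delta_rot":[0,0,0]}]' && python3 -m creep '[{"hand":1,"translation":[5.6,0.1,-1.6],"delta_rot":[0,0,0]},{"hand":1,"translation":[5.6,0.1,-1.6],"delta_rot":[0,0,0]},{"hand":1,"translation":[5.6,0.1,-1.6],"delta_rot":[0,0,0]},{"hand":1,"translation":[5.6,0.1,-1.6],"delta_rot":[0,0,0]},{"hand":1,"translation":[5.6,0.1,-1.6],"delta_rot":[0,0,0]},{"hand":1,"translation":[5.6,0.1,-1.6],"delta_rot":[0,0,0]},{"hand":1,"translation":[5.6,0.1,-1.6],"delta_rot":[0,0,0]},{"hand":1,"translation":[5.6,0.1,-1.6],"delta_rot":[0,0,0]}]'
python3 - <<'E'
from h import *
snap('wrist','w1'); print(load('w1')['T'].round(3).tolist()); print(ctrl.get_obs()['tool_pos'],ctrl.get_obs()['t'])
E
```

```text
t: 0.65
tool_pos: [0.2023, -0.3698, 0.1993]
tool_rot: [-3.099, -0.512, -0.0]
contact_force: [0.1, -0.1, 1.3]
opening: 0.0855
t: 1.65
tool_pos: [0.6307, -0.2341, 0.3278]
tool_rot: [-3.099, -0.513, 0.001]
contact_force: [-0.2, -0.8, 1.2]
opening: 0.0849
[[0.323, 0.912, 0.253, 0.694], [-0.946, 0.311, 0.086, -0.212], [-0.0, -0.268, 0.964, 0.502], [0.0, 0.0, 0.0, 1.0]]
[ 0.6360966  -0.23151292  0.3281189 ] 1.7
```

View pics/w1.png

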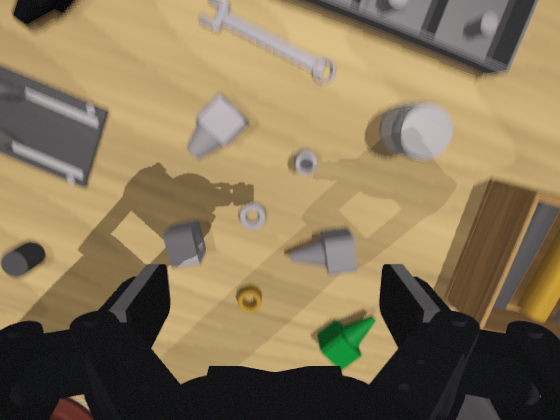

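The wrist view shows the sleeve at (220,120) with its nose end near (195,148), and the plug at (340,250) with its nose end near (290,254). The spacer is at (185,243), the green look-alike at (345,340) and the bearing at (252,215). I'll take a settled picture and enlarge it.

```bash
python3 - <<'E'
from h import *
snap('wrist','w2'); crop('w2',175,80,265,170,6); crop('w2',275,215,365,285,7)
P=cloud(load('w2'))
for b in ((195,85,255,150),(315,220,362,280)):
    Q=P[b[1]:b[3],b[0]:b[2]].reshape(-1,3);Q=Q[(Q[:,2]>.048)&(Q[:,2]<.056)]
    r=cv2.minAreaRect((Q[:,:2]*1000).astype(np.float32));print(len(Q),r,Q[:,2].mean())
E
```

```text
1379 ((652.7365112304688, -152.23118591308594), (52.55390930175781, 51.7128791809082), 63.05428695678711) 0.05203278344133697
922 ((537.7606201171875, -361.063232421875), (50.70519256591797, 39.01005554199219), 27.84453582763672) 0.05198589690177906
```

View pics/w2_c175_80.png

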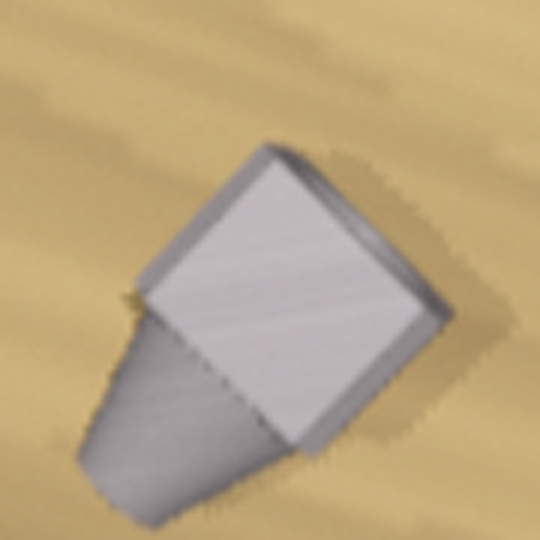

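View pics/w2_c275_215.png

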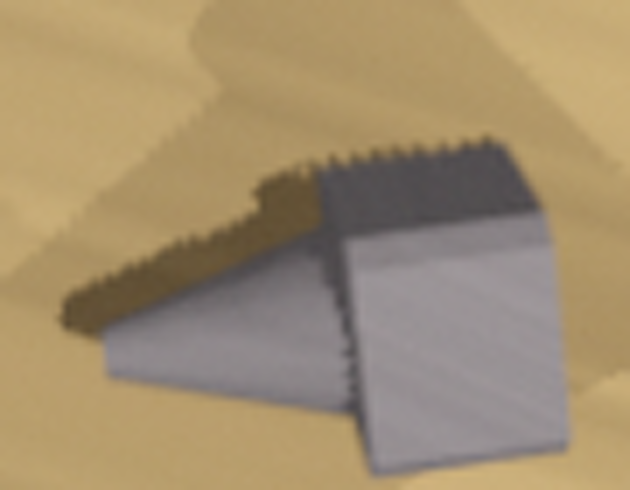

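```bash
python3 - <<'E'
from h import *
z=load('w2')
def f(name,c,u0,v0,s,nose):
    C=[atz(z,u/s+u0-.4,v/s+v0-.4,.052)[:2]*1000 for u,v in c]  # backL noseL noseR backR
    C=np.array(C); print(name,C.round(1).tolist(),'ctr',C.mean(0).round(1))
    d=(C[1]+C[2]-C[0]-C[3])/2; w=(C[0]-C[1],C[3]-C[2]); print('len',np.linalg.norm(d),'wid',np.linalg.norm(C[0]-C[3]),'yaw',np.degrees(np.arctan2(d[1],d[0])),'yaw from edges', np.degrees(np.arctan2(*(C[2]-C[1])[::-1])),np.degrees(np.arctan2(*(C[3]-C[0])[::-1])))
    n=atz(z,nose[0]/s+u0-.4,nose[1]/s+v0-.4,nose[2])[:2]*1000; v=n-C.mean(0); print('nose',n.round(1),'dist',np.linalg.norm(v),'yaw',np.degrees(np.arctan2(v[1],v[0])))
f('sleeve',[(275,158),(147,298),(295,443),(423,310)],175,80,6,(116,492,.030))
f('plug',[(568,447),(375,473),(350,268),(552,243)],275,215,7,(107,352,.028))
E
```

```text
sleeve [[684.4, -144.5], [649.0, -127.6], [630.3, -165.6], [665.1, -182.6]] ctr [ 657.2 -155.1]
len 39.01561936266089 wid 42.637920984921365 yaw 154.2376750106327 yaw from edges -116.26445665009818 -116.90020418717697
nose [ 603.7 -128.9] dist 59.57522317705316 yaw 153.92182501055112
plug [[524.8, -389.3], [507.1, -354.9], [546.4, -334.2], [564.0, -369.5]] ctr [ 535.6 -362. ]
len 39.05698994897543 wid 43.90456247563849 yaw 116.82895376148801 yaw from edges 27.810275163059664 26.848195197860008
nose [ 504.7 -300.1] dist 69.14513259572962 yaw 116.57778802064782
```

```bash
python3 -m creep '[{"hand":1,"translation":[0,0,0],"delta_rot":[0,0,-10.4]},{"hand":1,"translation":[0,0,0],"delta_rot":[0,0,-10.4]},{"hand":1,"translation":[0,0,0],"delta_rot":[0,0,-10.4]},{"hand":1,"translation":[0,0,0],"delta_rot":[0,0,-10.4]},{"hand":1,"translation":[0,0,0],"delta_rot":[0,0,-10.4]},{"hand":1,"translation":[0,0,0],"delta_rot":[0,0,-10.4]},{"hand":1,"translation":[0,0,0],"delta_rot":[0,0,-10.4]},{"hand":1,"translation":[0,0,0],"delta_rot":[0,0,-10.4]}]' && python3 -m creep '[{"hand":1,"translation":[0,0,0],"delta_rot":[0,0,-10.3]},{"hand":1,"translation":[0,0,0],"delta_rot":[0,0,-10.3]},{"hand":1,"translation":[0,0,0],"delta_rot":[0,0,-10.3]},{"hand":1,"translation":[0,0,0],"delta_rot":[0,0,-10.3]},{"hand":1,"translation":[0,0,0],"delta_rot":[0,0,-10.3]},{"hand":1,"translation":[0,0,0],"delta_rot":[0,0,0]}]'
cat >> h.py <<'E'
from scipy.spatial.transform import Rotation as Ro
def go(x,y,z,yaw=None):
    o=ctrl.get_obs();R=Ro.from_rotvec(o['tool_rot']).as_matrix()
    yw=np.degrees(np.arctan2(R[1,0],R[0,0]));tl=R[:3,2]
    print('t',o['t'],'pos',o['tool_pos'].round(4),'yaw',yw.round(2),'zax',tl.round(3),'F',o['contact_force'].round(1),'open',round(o['opening'],4),'q6',o['q'][5].round(2))
    print('delta cm',(R.T@(np.array([x,y,z])-o['tool_pos'])*100).round(2),'' if yaw is None else 'rotz %.2f'%(-((yaw-yw+180)%360-180)))
E
python3 - <<'E'
from h import *
go(.6555,-.1535,.025,153.6)
E
```

```text
t: 2.75
tool_pos: [0.6284, -0.2351, 0.3271]
tool_rot: [-1.97, -2.446, 0.001]
contact_force: [0.1, -0.3, 0.3]
opening: 0.0853
t: 3.5
tool_pos: [0.6286, -0.2351, 0.3272]
tool_rot: [-0.724, -3.056, -0.0]
contact_force: [0.2, -0.4, -0.1]
opening: 0.0854
t 3.5 pos [ 0.6286 -0.2351  0.3272] yaw 153.34 zax [-0.001  0.    -1.   ] F [ 0.2 -0.4 -0.1] open 0.0854 q6 -1.57
delta cm [ 1.22  8.5  30.22] rotz -0.26
```

```bash
python3 -m creep '[{"hand":1,"translation":[0.6,4.25,0],"delta_rot":[0,0,-0.3]},{"hand":1,"translation":[0.6,4.25,0],"delta_rot":[0,0,0]},{"hand":1,"translation":[0,0,5],"delta_rot":[0,0,0]},{"hand":1,"translation":[0,0,5],"delta_rot":[0,0,0]},{"hand":1,"translation":[0,0,5],"delta_rot":[0,0,0]},{"hand":1,"translation":[0,0,5],"delta_rot":[0,0,0]},{"hand":1,"translation":[0,0,0],"delta_rot":[0,0,0]}]'
python3 - <<'E'
from h import *
snap('wrist','w3');go(.6555,-.1535,.025,153.6)
z=load('w3');o=ctrl.get_obs()['tool_pos']
print('below tcp at top',proj(z,[o[0],o[1],.052]))
P=cloud(z);Q=P.reshape(-1,3);Q=Q[(Q[:,2]>.048)&(Q[:,2]<.056)&(np.hypot(Q[:,0]-.655,Q[:,1]+.153)<.06)]
r=cv2.minAreaRect((Q[:,:2]*1000).astype(np.float32));print(len(Q),r,Q[:,2].mean())
E
```

```text
t: 4.38
tool_pos: [0.6521, -0.1522, 0.1215]
tool_rot: [-0.714, -3.048, -0.002]
contact_force: [0.2, -1.0, -0.0]
opening: 0.0855
t 4.425 pos [ 0.6546 -0.1531  0.1258] yaw 153.66 zax [-0.004  0.001 -1.   ] F [0.  0.9 0.2] open 0.0849 q6 -1.45
delta cm [-1.500e-01  1.000e-02  1.008e+01] rotz 0.06
below tcp at top [274.74102719 214.42290173]
4027 ((652.7180786132812, -152.11856079101562), (51.684539794921875, 51.34686279296875), 63.79255676269531) 0.05186464637648288
```

View pics/w3.png

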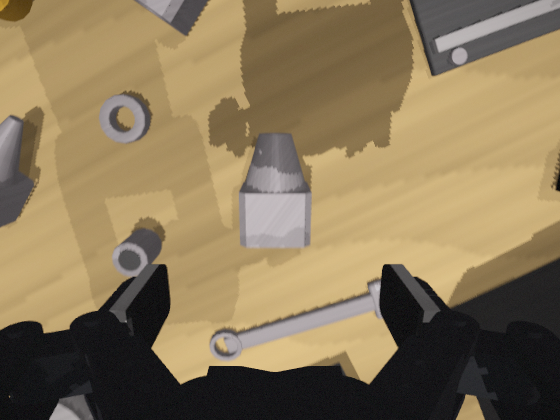

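```bash
python3 -m creep '[{"hand":1,"translation":[-0.35,0,3],"delta_rot":[0,0,0]},{"hand":1,"translation":[0,0,3],"delta_rot":[0,0,0]},{"hand":1,"translation":[0,0,2.5],"delta_rot":[0,0,0]},{"hand":1,"translation":[0,0,1.7],"delta_rot":[0,0,0]},{"hand":1,"translation":[0,0,0],"delta_rot":[0,0,0]},{"hand":0.5,"translation":[0,0,0],"delta_rot":[0,0,0]},{"hand":0.5,"translation":[0,0,0],"delta_rot":[0,0,0]},{"hand":0.5,"translation":[0,0,0],"delta_rot":[0,0,0]}]' 50 && python3 -m creep '[{"hand":0.4,"translation":[0,0,0],"delta_rot":[0,0,0]},{"hand":0.3,"translation":[0,0,0],"delta_rot":[0,0,0]},{"hand":0.3,"translation":[0,0,0],"delta_rot":[0,0,0]}]' 50
python3 - <<'E'
from h import *
go(.6555,-.1535,.025,153.6)
E
```

```text
t: 5.42
tool_pos: [0.6599, -0.1552, 0.0267]
tool_rot: [0.712, 3.058, -0.0]
contact_force: [-0.2, 0.4, -0.7]
opening: 0.0426
t: 5.8
tool_pos: [0.6592, -0.155, 0.0257]
tool_rot: [-0.712, -3.06, -0.0]
contact_force: [0.9, 1.1, -0.8]
opening: 0.0259
t 5.8 pos [ 0.6592 -0.155   0.0257] yaw 153.78 zax [-0.  0. -1.] F [ 0.9  1.1 -0.8] open 0.0259 q6 -1.45
delta cm [ 0.4  -0.03  0.07] rotz 0.18
```

```bash
python3 - <<'E'
from h import *
snap('wrist','w4');snap('scene','s4');crop('s4',180,120,330,260,5)
E
```

```text
(no output)
```

View pics/w4.png

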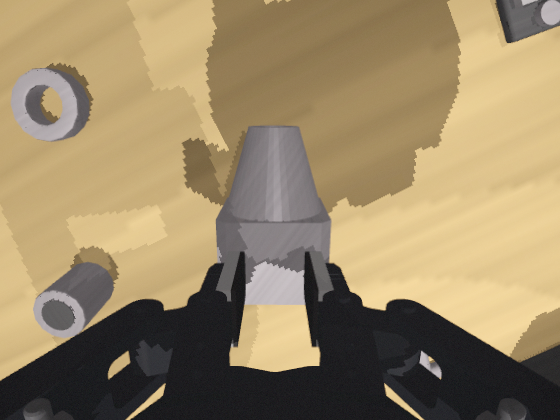

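View pics/s4_c180_120.png

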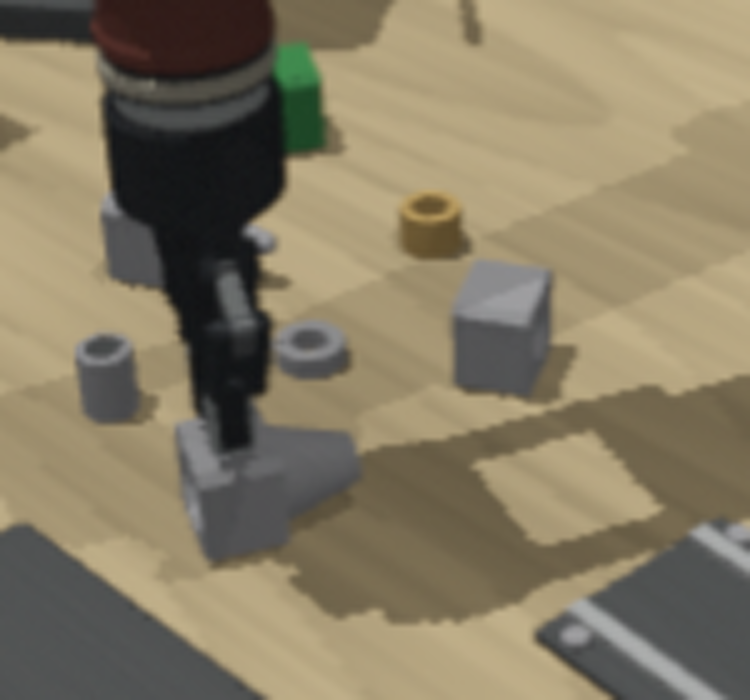

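```bash
python3 - <<'E'
from h import *
z=load('w4');P=cloud(z);print('T',z['T'].round(3).tolist())
for p in ((275,290),(275,240),(275,180),(400,150),(320,255),(312,340),(340,290),(312,262),(240,265),(45,130),(325,225)): print(p,(P[p[1],p[0]]*1000).round(1),z['d'][p[1],p[0]])
o=ctrl.get_obs();print(o)
z=load('s4');P=cloud(z)
for p in ((227,205),(227,208),(235,215),(222,208),(232,180)): print(p,(P[p[1],p[0]]*1000).round(1))
E
```

```text
T [[0.441, -0.865, -0.241, 0.598], [0.897, 0.425, 0.118, -0.125], [0.0, -0.268, 0.963, 0.2], [0.0, 0.0, 0.0, 1.0]]
(275, 290) [ 669.8 -159.7   52. ] 0.16431166
(275, 240) [ 647.7 -148.9   51.8] 0.15791702
(275, 180) [ 624.7 -137.6   44.9] 0.15769571
(400, 150) [ 6.48e+02 -7.07e+01  5.00e-01] 0.19824943
(320, 255) [ 656.7 -133.    66.3] 0.14423259
(312, 340) [ 671.2 -146.4   96. ] 0.120745406
(340, 290) [ 656.6 -130.2   98. ] 0.113380745
(312, 262) [ 655.1 -136.6   73. ] 0.13782534
(240, 265) [ 643.2 -161.6   74.9] 0.13610493
(45, 130) [ 552.1 -237.    13.9] 0.1818439
(325, 225) [ 651.5 -126.2   50.8] 0.15718505
{'t': 5.9, 'q': array([-3.40683745e-01,  3.25977774e-01,  1.60634531e+00,  2.36001325e-05,
        1.20941038e+00, -1.45390261e+00]), 'dq': array([-4.62337578e-04, -7.74854733e-04, -7.90262905e-06, -1.89999410e-03,
        3.72216449e-04, -4.07545035e-04]), 'effort': array([-8.45427403e-04, -4.73471868e+01, -3.32444000e+01, -3.68537630e-04,
        9.24137021e-04,  3.64166544e-05]), 'tool_pos': array([ 0.6592376 , -0.15497206,  0.02560792]), 'tool_rot': array([-7.12488471e-01, -3.05959162e+00, -5.91543956e-05]), 'contact_force': array([-0.70447193, -0.08762917, -0.09107709]), 'wrist_torque': array([ 0.08464704, -0.00056575, -0.04089014]), 'opening': 0.025461677334642833}
(227, 205) [ 671.2 -127.9   78.4]
(227, 208) [ 670.4 -129.9   68.6]
(235, 215) [ 653.9 -124.3   42.3]
(222, 208) [ 676.1 -140.9   66. ]
(232, 180) [ 651.6 -127.4  135.5]
```

```bash
python3 - <<'E'
from h import *
for fn,tcp in (('scene0',[.2011,-.5912,.1987]),):
    z=load(fn); print('tcp px',proj(z,tcp)); crop(fn,200,0,300,80,8)
    P=cloud(z)
    for u in (222,224,226,256,258,260):
        for v in (35,38,40,42,44,46): 
            p=P[v,u]
            if np.hypot(p[0]-.2,p[1]+.59)<.12 and p[2]>.1: print(u,v,(p*1000).round())
z=load('w4');o=np.array([.6592,-.155,.0257])
R=Ro.from_rotvec([-.7125,-3.0596,0]).as_matrix()
for p in ([0,0,0],[0,.013,.008],[0,.0275,.008],[.011,.013,.008],[.011,.013,-.011],[.011,.013,-.03],[.011,.013,-.04]): print(p,proj(z,o+R@np.array(p)).round(0))
Q=(cloud(z).reshape(-1,3)-o)@R; im=z['im'].reshape(-1,3).max(1)
m=(im<75)&(np.abs(Q[:,1])<.05)&(np.abs(Q[:,0])<.03)
q=Q[m];i=np.argsort(-q[:,2])[:400:40];print((q[i]*1000).round(1))
z=load('w3')
E
```

```text
tcp px [241.63717786  57.30646466]
226 35 [ 224. -637.  269.]
226 38 [ 223. -639.  259.]
226 40 [ 225. -638.  253.]
256 35 [ 184. -536.  279.]
256 38 [ 180. -540.  268.]
256 40 [ 186. -535.  264.]
256 42 [ 179. -542.  255.]
256 44 [ 179. -542.  248.]
[0, 0, 0] [274. 246.]
[0, 0.013, 0.008] [298. 240.]
[0, 0.0275, 0.008] [324. 240.]
[0.011, 0.013, 0.008] [298. 221.]
[0.011, 0.013, -0.011] [301. 233.]
[0.011, 0.013, -0.03] [304. 247.]
[0.011, 0.013, -0.04] [306. 257.]
[[  0.7  13.5 -26.6]
 [ -8.2  13.1 -35.2]
 [  4.9 -12.6 -36.8]
 [  2.1 -12.5 -38.7]
 [  7.6  22.2 -39.7]
 [  7.9 -22.1 -40.4]
 [  8.3 -12.6 -41.2]
 [  2.9  13.1 -42.1]
 [ 12.  -14.  -42.9]
 [ -4.9  13.1 -43.7]]
```

View pics/scene0_c200_0.png

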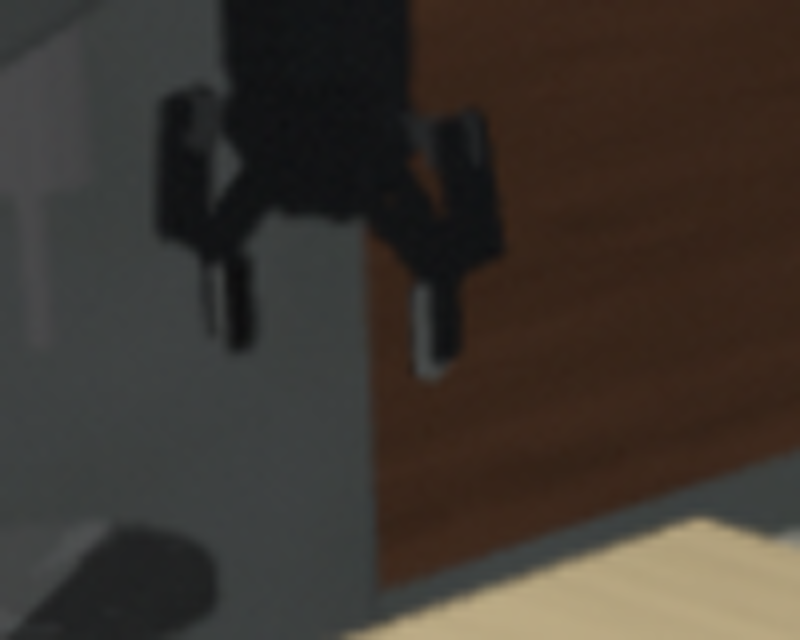

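The fingers closed above the collar without touching it: tool z reads 0.026, but the visible fingertips are at about z=0.052. So the real tips sit about 35 mm higher than the text implies. I'll reopen and measure this.

```bash
python3 -m creep '[{"hand":1,"translation":[0,0,0],"delta_rot":[0,0,0]},{"hand":1,"translation":[0,0,0],"delta_rot":[0,0,0]},{"hand":1,"translation":[0,0,0],"delta_rot":[0,0,0]},{"hand":1,"translation":[0,0,0],"delta_rot":[0,0,0]}]'
python3 - <<'E'
from h import *
snap('wrist','w5');snap('scene','s5');snap('side','d5');crop('s5',190,120,280,250,5);crop('d5',240,100,330,230,5)
go(.6555,-.1535,.025,153.6)
o=ctrl.get_obs();R=Ro.from_rotvec(o['tool_rot']).as_matrix()
z=load('w5');Q=(cloud(z).reshape(-1,3)-o['tool_pos'])@R*1000
W=Q[:,2]*-1+o['tool_pos'][2]*1000
m=(W>49.5)&(W<54)&(abs(Q[:,0])<50)&(abs(Q[:,1])<30);r=cv2.minAreaRect(Q[m][:,:2].astype(np.float32));print('collar in tool frame',m.sum(),r,np.median(Q[m][:,:2],0),Q[m][:,:2].min(0),Q[m][:,:2].max(0))
for fn in('s5','d5'):
    z=load(fn);Q=(cloud(z).reshape(-1,3)-o['tool_pos'])@R*1000
    im=z['im'].reshape(-1,3).max(1)
    m=(im<60)&(abs(Q[:,0])<20)&(abs(Q[:,1])<62)&(abs(Q[:,1])>36)&(Q[:,2]<10)&(Q[:,2]>-80)
    q=Q[m];i=np.argsort(-q[:,2])[:12];print(fn,q[i].round(0).tolist())
E
```

```text
t: 6.4
tool_pos: [0.6593, -0.155, 0.0257]
tool_rot: [0.713, 3.06, 0.0]
contact_force: [0.0, -0.1, 0.6]
opening: 0.0855
t 6.55 pos [ 0.6593 -0.155   0.0257] yaw 153.78 zax [ 0.  0. -1.] F [-0.5  0.2  0.3] open 0.0854 q6 -1.45
delta cm [ 0.4  -0.04  0.07] rotz 0.18
collar in tool frame 8879 ((5.190038681030273, -0.7879714965820312), (49.663551330566406, 49.116485595703125), 89.89156341552734) [ 3.14575317 -0.5077645 ] [-19.39537597 -25.5804168 ] [29.74225392 24.08423999]
s5 [[-7.0, -44.0, -47.0], [-3.0, -42.0, -47.0], [-5.0, -41.0, -48.0], [-7.0, -44.0, -50.0], [-4.0, -43.0, -50.0], [6.0, 54.0, -50.0], [3.0, 56.0, -52.0], [1.0, 55.0, -52.0], [-6.0, -44.0, -53.0], [-5.0, 55.0, -53.0], [-4.0, -42.0, -53.0], [-1.0, 58.0, -54.0]]
d5 [[5.0, -41.0, -47.0], [8.0, -42.0, -49.0], [2.0, -40.0, -49.0], [8.0, 46.0, -50.0], [-1.0, -38.0, -50.0], [0.0, -41.0, -51.0], [-5.0, -40.0, -51.0], [8.0, -39.0, -52.0], [9.0, -42.0, -52.0], [5.0, 53.0, -53.0], [8.0, 46.0, -53.0], [4.0, 56.0, -53.0]]
```

View pics/s5_c190_120.png

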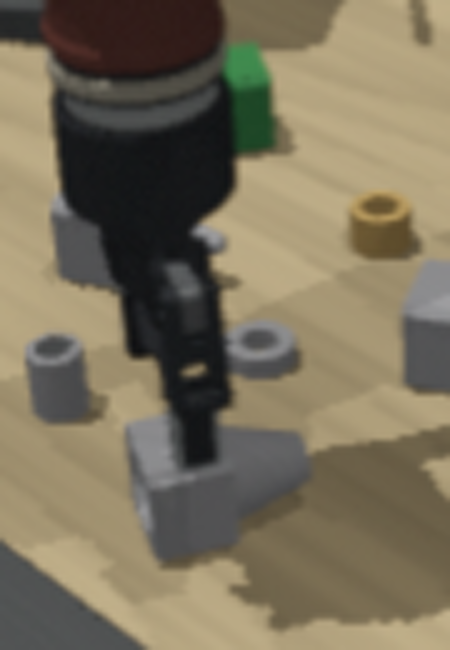

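View pics/d5_c240_100.png

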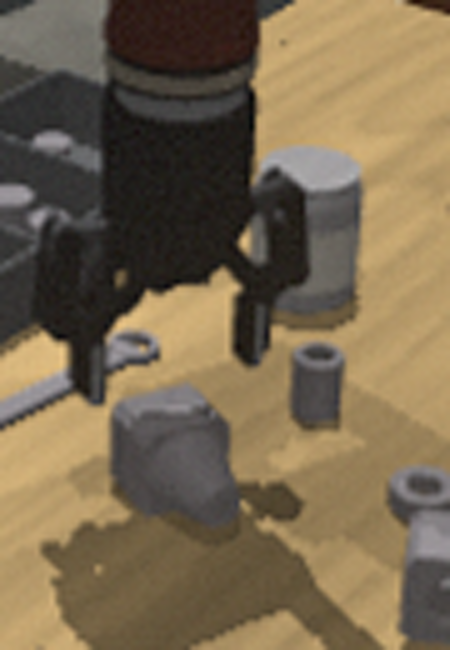

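The side view confirms it: with the gripper open the tips are about 46 mm above the reported TCP (z≈0.072), clear above the collar. The collar is centred under the jaws. I'll go 44 mm lower and close.

```bash
python3 -m creep '[{"hand":1,"translation":[0,0,1.2],"delta_rot":[0,0,0]},{"hand":1,"translation":[0,0,1.2],"delta_rot":[0,0,0]},{"hand":1,"translation":[0,0,1.2],"delta_rot":[0,0,0]},{"hand":1,"translation":[0,0,0.8],"delta_rot":[0,0,0]},{"hand":1,"translation":[0,0,0],"delta_rot":[0,0,0]}]' 50 && python3 -m creep '[{"hand":0.6,"translation":[0,0,0],"delta_rot":[0,0,0]},{"hand":0.5,"translation":[0,0,0],"delta_rot":[0,0,0]},{"hand":0.5,"translation":[0,0,0],"delta_rot":[0,0,0]},{"hand":0.5,"translation":[0,0,0],"delta_rot":[0,0,0]}]' 50
python3 - <<'E'
from h import *
snap('wrist','w6');snap('side','d6');crop('d6',240,100,330,230,5)
E
```

```text
t: 7.18
tool_pos: [0.6584, -0.1547, -0.0197]
tool_rot: [-0.712, -3.058, -0.0]
contact_force: [-0.5, -0.3, -0.5]
opening: 0.0857
t: 7.68
tool_pos: [0.66, -0.1554, -0.0173]
tool_rot: [0.712, 3.058, -0.0]
contact_force: [0.6, -1.1, 3.4]
opening: 0.0512
```

View pics/w6.png

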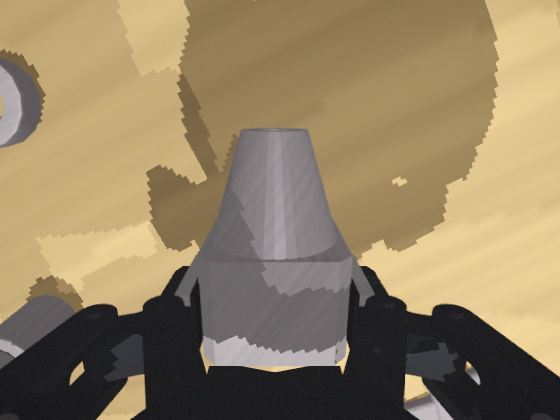

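View pics/d6_c240_100.png

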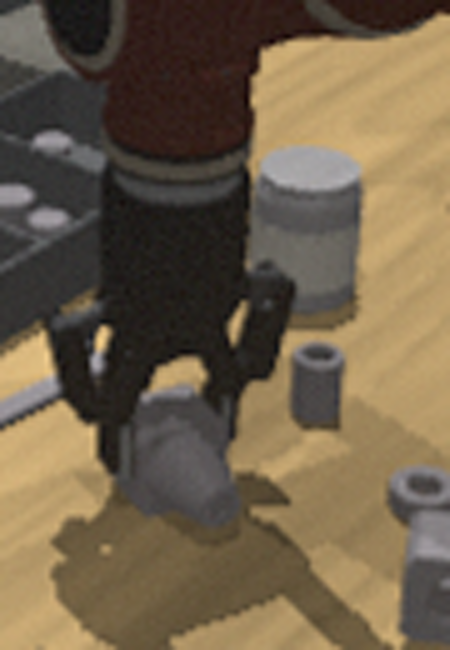

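```bash
python3 -m creep '[{"hand":0.4,"translation":[0,0,0],"delta_rot":[0,0,0]},{"hand":0.4,"translation":[0,0,-1],"delta_rot":[0,0,0]},{"hand":0.4,"translation":[0,0,-3],"delta_rot":[0,0,0]},{"hand":0.4,"translation":[0,0,-4],"delta_rot":[0,0,0]},{"hand":0.4,"translation":[0,0,-4],"delta_rot":[0,0,0]},{"hand":0.4,"translation":[0,0,0],"delta_rot":[0,0,0]}]' 50
python3 - <<'E'
from h import *
snap('wrist','w7');snap('side','d7');crop('d7',200,60,340,200,5)
go(.568,.079,.1,85.8)
E
```

```text
t: 8.52
tool_pos: [0.6611, -0.1554, 0.1046]
tool_rot: [0.711, 3.054, -0.001]
contact_force: [0.4, 0.2, -6.6]
opening: 0.0511
t 8.625 pos [ 0.6577 -0.1543  0.0991] yaw 153.78 zax [-0.004  0.001 -1.   ] F [-0.2  0.5 -6.9] open 0.0516 q6 -1.45
delta cm [18.35 16.97 -0.03] rotz 67.98
```

View pics/d7_c200_60.png

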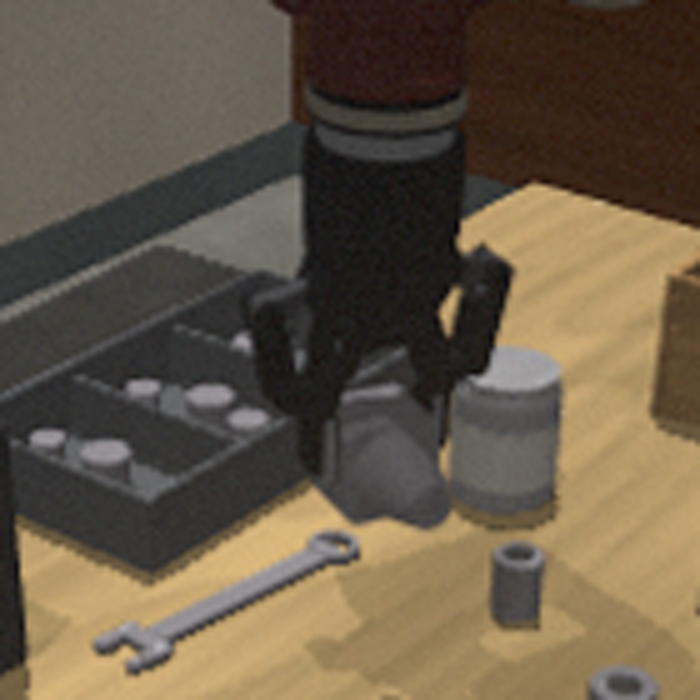

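The sleeve is lifted, level, and shows in the load (about 6.5 N). Next I turn it and carry it over the bay.

```bash
python3 -m creep '[{"hand":0.4,"translation":[0,0,0],"delta_rot":[0,0,9.7]},{"hand":0.4,"translation":[0,0,0],"delta_rot":[0,0,9.7]},{"hand":0.4,"translation":[0,0,0],"delta_rot":[0,0,9.7]},{"hand":0.4,"translation":[0,0,0],"delta_rot":[0,0,9.7]},{"hand":0.4,"translation":[0,0,0],"delta_rot":[0,0,9.7]},{"hand":0.4,"translation":[0,0,0],"delta_rot":[0,0,9.7]},{"hand":0.4,"translation":[0,0,0],"delta_rot":[0,0,9.8]}]' 50 && python3 -m creep '[{"hand":0.4,"translation":[4,-2,-0.4],"delta_rot":[0,0,0]},{"hand":0.4,"translation":[4.5,-2.2,-0.4],"delta_rot":[0,0,0]},{"hand":0.4,"translation":[4.5,-2.2,-0.4],"delta_rot":[0,0,0]},{"hand":0.4,"translation":[4.5,-2.2,-0.4],"delta_rot":[0,0,0]},{"hand":0.4,"translation":[4.5,-2.2,-0.4],"delta_rot":[0,0,0]},{"hand":0.4,"translation":[0,0,0],"delta_rot":[0,0,0]},{"hand":0.4,"translation":[0,0,0],"delta_rot":[0,0,0]}]' 50
python3 - <<'E'
from h import *
snap('wrist','w8');go(.568,.079,.1,85.8)
E
```

```text
t: 9.5
tool_pos: [0.6564, -0.1539, 0.0965]
tool_rot: [-2.302, -2.127, 0.006]
contact_force: [0.6, 0.3, -6.3]
opening: 0.0513
t: 10.38
tool_pos: [0.566, 0.0723, 0.1187]
tool_rot: [-2.299, -2.137, 0.006]
contact_force: [-0.2, -0.5, -6.7]
opening: 0.0513
t 10.425 pos [0.5666 0.0718 0.1193] yaw 85.76 zax [-0.004 -0.    -1.   ] F [ 0.2 -0.3 -6.9] open 0.051 q6 0.07
delta cm [0.73 0.1  1.93] rotz -0.04
```

View pics/w8.png

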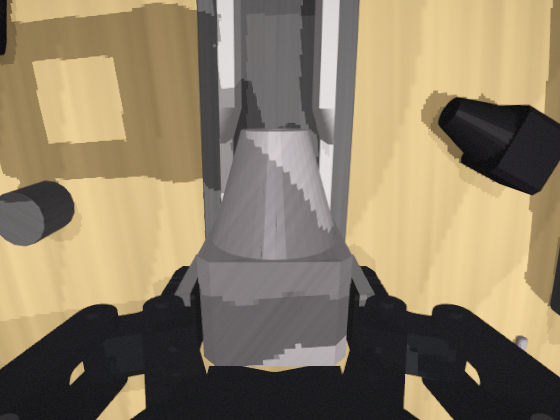

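The channel lies straight ahead of the nose, with the cheeks at about (228,50) and (330,50). I'll fit the channel line.

```bash
python3 - <<'E'
from h import *
z=load('w8');P=cloud(z)*1000;im=z['im'];crop('w8',190,0,370,240,3.3)
o=ctrl.get_obs()
for v in (5,15,25,40,60,80,90,100,120):
    row=P[v]; m=(row[:,2]>53.5)&(row[:,2]<59)&(row[:,0]>480)&(row[:,0]<660)
    xs=np.sort(row[m][:,0]); y=row[m][:,1].mean() if m.any() else 0
    g=np.where(np.diff(xs)>15)[0]; 
    if len(g): i=g[0];print(v,'y',y.round(1),'A',xs[0].round(1),xs[i].round(1),'B',xs[i+1].round(1),xs[-1].round(1),'mid inner',((xs[i]+xs[i+1])/2).round(1),'outer',((xs[0]+xs[-1])/2).round(1))
for v in (5,30,60,90,120,150,180,210):
    row=P[v];m=(row[:,2]>4)&(row[:,2]<11)&(row[:,0]>480)&(row[:,0]<650);print('plate',v,row[m][:,1].mean().round(1),row[m][:,0].min().round(1),row[m][:,0].max().round(1))
Q=P.reshape(-1,3)
# front face of nose check in held: nose end
E
```

```text
5 y 202.9 A 539.1 549.4 B 604.0 613.0 mid inner 576.7 outer 576.0
15 y 197.1 A 539.0 548.9 B 603.2 612.1 mid inner 576.1 outer 575.6
25 y 191.3 A 538.7 548.5 B 602.9 612.2 mid inner 575.7 outer 575.5
40 y 182.5 A 538.2 547.4 B 602.0 611.7 mid inner 574.7 outer 575.0
60 y 170.7 A 536.9 546.4 B 600.6 610.5 mid inner 573.5 outer 573.7
80 y 158.7 A 535.8 545.3 B 599.6 609.5 mid inner 572.5 outer 572.6
90 y 152.7 A 535.1 544.7 B 599.2 608.9 mid inner 571.9 outer 572.0
100 y 146.6 A 534.5 544.6 B 599.1 608.5 mid inner 571.8 outer 571.5
120 y 134.0 A 533.7 540.8 B 600.5 607.5 mid inner 570.7 outer 570.6
plate 5 215.3 517.7 636.6
plate 30 198.0 517.6 635.3
plate 60 177.0 514.9 633.1
plate 90 155.1 514.1 631.9
plate 120 132.8 511.3 629.7
plate 150 109.6 509.0 627.7
plate 180 85.5 507.9 626.5
plate 210 59.9 505.8 624.5
```

View pics/w8_c190_0.png

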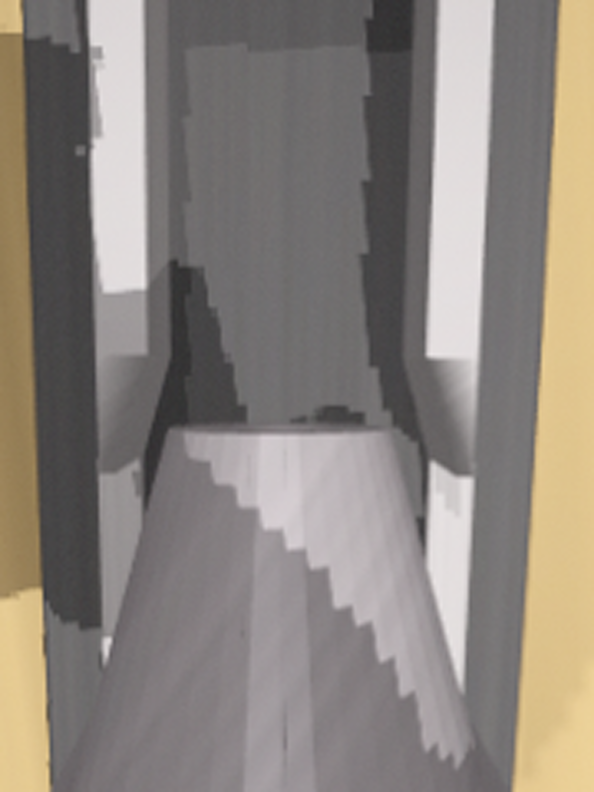

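```bash
python3 -m creep '[{"hand":0.4,"translation":[0,-0.1,3.5],"delta_rot":[0,0,0.15]},{"hand":0.4,"translation":[0,0,3.5],"delta_rot":[0,0,0]},{"hand":0.4,"translation":[0,0,3],"delta_rot":[0,0,0]},{"hand":0.4,"translation":[0,0,1.5],"delta_rot":[0,0,0]},{"hand":0.4,"translation":[0,0,0.5],"delta_rot":[0,0,0]},{"hand":0.4,"translation":[0,0,0],"delta_rot":[0,0,0]}]'
python3 - <<'E'
from h import *
snap('wrist','w9');snap('side','d9');crop('d9',120,170,300,330,4.4);go(.5658,.0735,-.0093,85.6)
E
```

```text
t: 11.18
tool_pos: [0.5676, 0.0721, 0.0024]
tool_rot: [2.305, 2.134, 0.001]
contact_force: [-0.1, 0.4, -6.4]
opening: 0.0515
t 11.275 pos [0.5682 0.0723 0.0033] yaw 85.62 zax [ 0.003 -0.    -1.   ] F [ 1.  -0.6 -6.9] open 0.0511 q6 0.07
delta cm [ 0.1  -0.25  1.26] rotz 0.02
```

View pics/d9_c120_170.png

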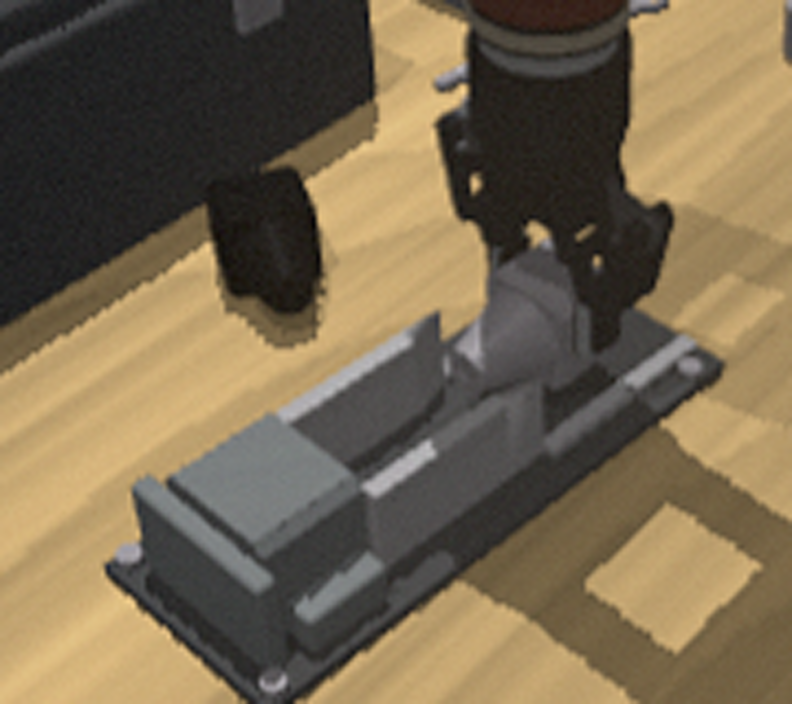

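View pics/w9.png

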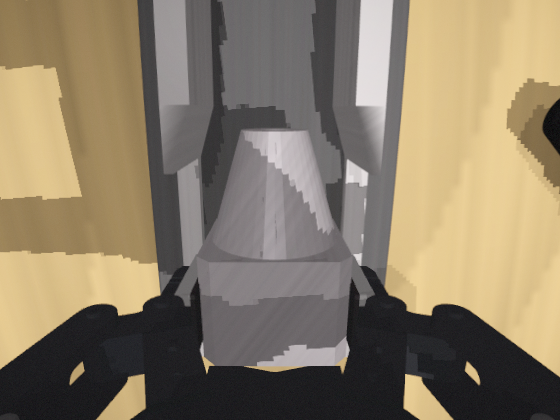

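```bash
python3 -m creep '[{"hand":0.4,"translation":[0,-0.15,0.7],"delta_rot":[0,0,0]},{"hand":0.4,"translation":[0,0,0.3],"delta_rot":[0,0,0]},{"hand":0.4,"translation":[0,0,0.1],"delta_rot":[0,0,0]},{"hand":0.4,"translation":[0,0,0],"delta_rot":[0,0,0]}]'
python3 -c "
from h import *
go(.5658,.0735,-.0093,85.6)"
```

```text
t: 11.78
tool_pos: [0.5654, 0.0726, -0.0093]
tool_rot: [2.304, 2.135, 0.0]
contact_force: [0.6, 0.9, -6.0]
opening: 0.0511
t 11.775 pos [ 0.5654  0.0726 -0.0093] yaw 85.63 zax [ 0.  0. -1.] F [ 0.6  0.9 -6. ] open 0.0511 q6 0.07
delta cm [0.1  0.04 0.  ] rotz 0.03
```

```bash
python3 -m creep '[{"hand":0.4,"translation":[0,0,0.1],"delta_rot":[0,0,0]},{"hand":0.4,"translation":[0,0,0],"delta_rot":[0,0,0]}]'; python3 -m creep '[{"hand":0.4,"translation":[0,0,0.05],"delta_rot":[0,0,0]},{"hand":0.4,"translation":[0,0,0],"delta_rot":[0,0,0]}]'
```

```text
t: 12.02
tool_pos: [0.566, 0.0726, -0.0093]
tool_rot: [2.304, 2.135, 0.001]
contact_force: [-1.9, 0.6, -0.6]
opening: 0.0514
t: 12.28
tool_pos: [0.5662, 0.0726, -0.0093]
tool_rot: [2.304, 2.135, 0.002]
contact_force: [-3.0, -0.6, 6.4]
opening: 0.0511
```

```bash
python3 -m creep '[{"hand":0.65,"translation":[0,0,-0.05],"delta_rot":[0,0,0]},{"hand":0.8,"translation":[0,0,0],"delta_rot":[0,0,0]},{"hand":0.85,"translation":[0,0,0],"delta_rot":[0,0,0]},{"hand":0.85,"translation":[0,0,-2],"delta_rot":[0,0,0]},{"hand":0.85,"translation":[0,0,-5],"delta_rot":[0,0,0]},{"hand":0.5,"translation":[-2.5,0,-2],"delta_rot":[0,0,0]},{"hand":0.2,"translation":[-2.5,0,0],"delta_rot":[0,0,0]},{"hand":0.2,"translation":[0,0,0],"delta_rot":[0,0,0]}]'
python3 - <<'E'
from h import *
snap('wrist','w10');go(.5658,.0735,-.0093,85.6)
z=load('w10');o=ctrl.get_obs();R=Ro.from_rotvec(o['tool_rot']).as_matrix()
P=cloud(z).reshape(-1,3)*1000
m=(P[:,2]>57)&(P[:,2]<63)&(abs(P[:,0]-566)<40)&(abs(P[:,1]-72)<50);r=cv2.minAreaRect(P[m][:,:2].astype(np.float32));print(m.sum(),r,np.median(P[m],0))
E
```

```text
t: 13.28
tool_pos: [0.5623, 0.0216, 0.0816]
tool_rot: [2.305, 2.131, 0.003]
contact_force: [-0.3, 0.3, -0.4]
opening: 0.0182
t 13.325 pos [0.5619 0.0224 0.0809] yaw 85.56 zax [ 0.002  0.    -1.   ] F [ 0.4 -0.4  0.4] open 0.0169 q6 -0.02
delta cm [ 5.12 -0.02  9.03] rotz -0.04
6768 ((572.2501220703125, 88.91183471679688), (70.10350036621094, 62.504173278808594), 85.64466857910156) [565.91435283  75.60085074  60.34061344]
```

View pics/w10.png

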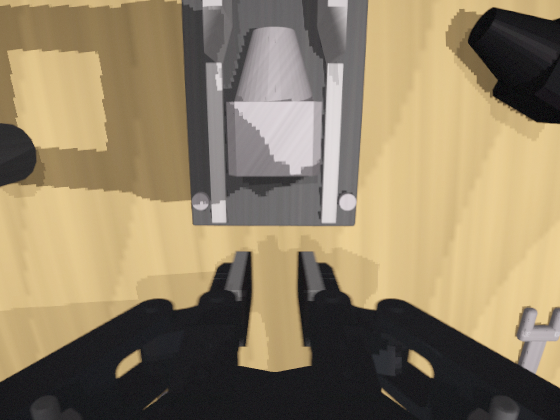

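The sleeve lies free and straight in the bay, its collar about (275,140) midway between the rails. The fingers are behind it, open 17 mm. I'll lower them behind the collar.

```bash
python3 -m creep '[{"hand":0.2,"translation":[0,0,3],"delta_rot":[0,0,0]},{"hand":0.2,"translation":[0,0,3],"delta_rot":[0,0,0]},{"hand":0.2,"translation":[0,0,1.5],"delta_rot":[0,0,0]},{"hand":0.2,"translation":[0,0,0.3],"delta_rot":[0,0,0]},{"hand":0.2,"translation":[0,0,0],"delta_rot":[0,0,0]}]'
python3 - <<'E'
from h import *
snap('wrist','w11');snap('scene','s11');crop('s11',270,180,400,290,6);go(.5658,.0735,.003,85.6)
E
```

```text
t: 13.95
tool_pos: [0.5622, 0.0229, 0.0025]
tool_rot: [2.304, 2.135, 0.001]
contact_force: [-0.1, 0.4, -0.4]
opening: 0.017
t 14.05 pos [0.5626 0.0227 0.0031] yaw 85.64 zax [ 0.002 -0.    -1.   ] F [0.4 0.3 0.3] open 0.0168 q6 -0.02
delta cm [ 5.09 -0.07  0.01] rotz 0.04
```

View pics/w11.png

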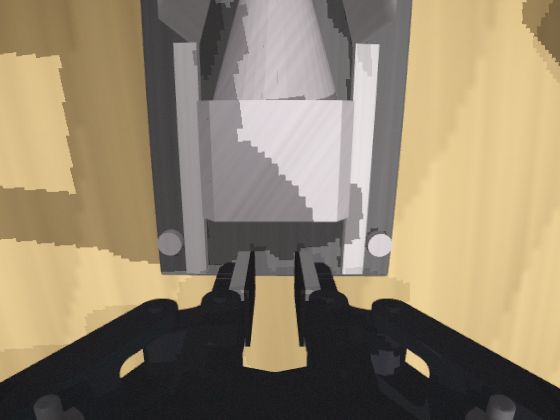

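View pics/s11_c270_180.png

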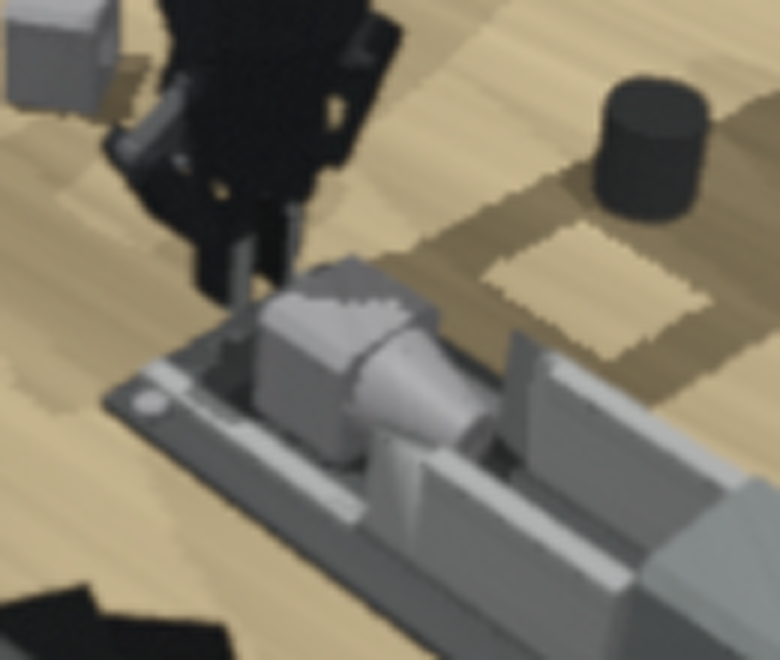

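```bash
python3 -m creep '[{"hand":0.25,"translation":[0,0,-0.7],"delta_rot":[0,0,0]},{"hand":0.25,"translation":[1,0,0],"delta_rot":[0,0,0]},{"hand":0.25,"translation":[1,0,0],"delta_rot":[0,0,0]},{"hand":0.25,"translation":[1,0,0],"delta_rot":[0,0,0]},{"hand":0.25,"translation":[1,0,0],"delta_rot":[0,0,0]},{"hand":0.25,"translation":[1,0,0],"delta_rot":[0,0,0]},{"hand":0.25,"translation":[0,0,0],"delta_rot":[0,0,0]}]'
python3 - <<'E'
from h import *
snap('wrist','w12');go(.5658,.0735,.01,85.6)
E
```

```text
t: 14.92
tool_pos: [0.5651, 0.0737, 0.0085]
tool_rot: [-2.303, -2.136, -0.0]
contact_force: [-0.1, 0.1, -0.3]
opening: 0.0209
t 14.975 pos [0.565  0.0733 0.0084] yaw 85.67 zax [-0.     0.001 -1.   ] F [ 0.2 -0.8 -0.1] open 0.0215 q6 0.07
delta cm [ 0.03  0.07 -0.16] rotz 0.07
```

View pics/w12.png

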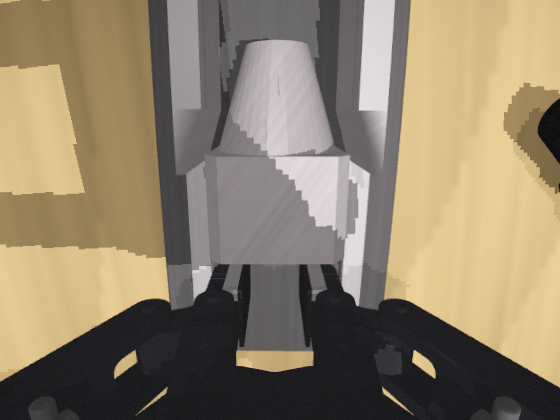

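```bash
python3 -m creep '[{"hand":0.25,"translation":[1,0,0],"delta_rot":[0,0,0]},{"hand":0.25,"translation":[1,0,0],"delta_rot":[0,0,0]},{"hand":0.25,"translation":[1,0,0],"delta_rot":[0,0,0]},{"hand":0.25,"translation":[1,0,0],"delta_rot":[0,0,0]},{"hand":0.25,"translation":[1,0,0],"delta_rot":[0,0,0]},{"hand":0.25,"translation":[0.8,0,0],"delta_rot":[0,0,0]},{"hand":0.25,"translation":[0,0,0],"delta_rot":[0,0,0]}]'
python3 - <<'E'
from h import *
snap('wrist','w13');go(.5658,.0735,.01,85.6)
E
```

```text
t: 15.85
tool_pos: [0.5699, 0.1313, 0.0089]
tool_rot: [-2.303, -2.136, -0.001]
contact_force: [0.0, 0.0, 0.1]
opening: 0.0216
t 15.9 pos [0.5699 0.131  0.0089] yaw 85.66 zax [ 0.     0.001 -1.   ] F [-0.6 -0.8 -0.1] open 0.021 q6 0.17
delta cm [-5.76  0.03 -0.11] rotz 0.06
```

View pics/w13.png

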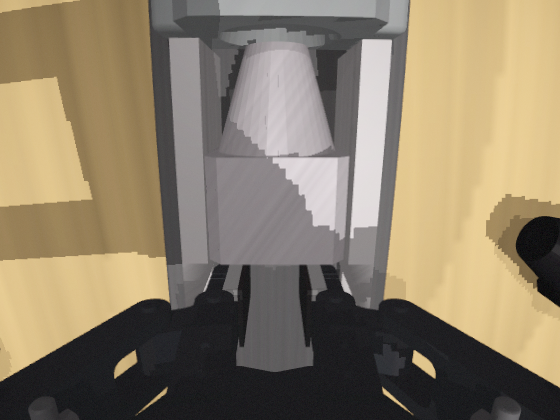

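```bash
cat >> h.py <<'E'
# channel axis frame: origin world p, inward dir
AX=np.array([.0773,.997]);AX/=np.linalg.norm(AX)
def along(P): return P[...,0]*AX[0]+P[...,1]*AX[1]
def lat(P): return P[...,0]*AX[1]-P[...,1]*AX[0]
E
python3 - <<'E'
from h import *
z=load('w13');P=cloud(z)*1000
Q=P.reshape(-1,3);A=along(Q);L=lat(Q);c=along(np.array([570,131.]));l0=lat(np.array([569.9,131.]))
print('tcp along',c)
for u in (190,235,275,330,370):
    print(u,[(v,(A[v*560+u]-c).round(1),Q[v*560+u,2].round(1)) for v in range(0,60,4)])
col=[(v,(A[v*560+275]-c).round(1),Q[v*560+275,2].round(1)) for v in range(140,275,8)];print(col)
E
python3 - <<'E'
from h import *
crop('w13',140,0,420,180,2.8)
E
```

```text
tcp along 174.669372033306
190 [(0, np.float64(100.5), np.float64(68.0)), (4, np.float64(99.5), np.float64(67.5)), (8, np.float64(98.1), np.float64(68.9)), (12, np.float64(97.1), np.float64(68.2)), (16, np.float64(96.1), np.float64(67.7)), (20, np.float64(96.2), np.float64(62.2)), (24, np.float64(95.8), np.float64(58.9)), (28, np.float64(95.8), np.float64(53.0)), (32, np.float64(96.0), np.float64(45.4)), (36, np.float64(99.9), np.float64(18.1)), (40, np.float64(91.2), np.float64(57.2)), (44, np.float64(90.2), np.float64(55.4)), (48, np.float64(89.0), np.float64(54.9)), (52, np.float64(87.6), np.float64(56.0)), (56, np.float64(86.3), np.float64(55.8))]
235 [(0, np.float64(100.2), np.float64(68.6)), (4, np.float64(99.0), np.float64(68.8)), (8, np.float64(98.0), np.float64(68.7)), (12, np.float64(97.5), np.float64(66.0)), (16, np.float64(95.9), np.float64(67.9)), (20, np.float64(96.1), np.float64(62.4)), (24, np.float64(96.0), np.float64(57.3)), (28, np.float64(102.1), np.float64(22.4)), (32, np.float64(100.4), np.float64(23.0)), (36, np.float64(99.2), np.float64(20.9)), (40, np.float64
[... 2125 characters left out ...]
at64(56.3)), (148, np.float64(55.6), np.float64(58.0)), (156, np.float64(52.8), np.float64(58.0)), (164, np.float64(50.2), np.float64(60.1)), (172, np.float64(47.4), np.float64(59.8)), (180, np.float64(44.8), np.float64(61.1)), (188, np.float64(41.5), np.float64(59.2)), (196, np.float64(38.6), np.float64(59.4)), (204, np.float64(36.0), np.float64(60.4)), (212, np.float64(33.1), np.float64(60.9)), (220, np.float64(29.7), np.float64(59.5)), (228, np.float64(27.4), np.float64(61.7)), (236, np.float64(24.0), np.float64(60.8)), (244, np.float64(21.0), np.float64(61.2)), (252, np.float64(17.3), np.float64(59.9)), (260, np.float64(14.2), np.float64(60.0)), (268, np.float64(-13.1), np.float64(8.3))]
```

View pics/w13_c140_0.png

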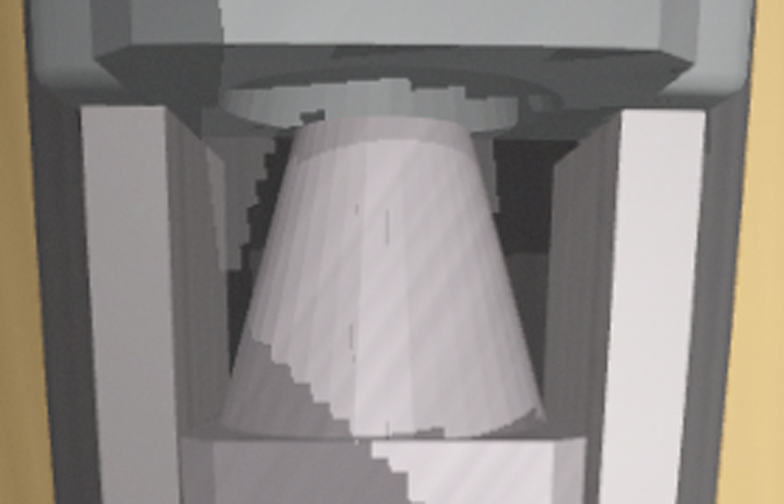

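The housing's front face (v≈18) is 96 mm ahead of the TCP, and the collar front (v≈155) is 53 mm ahead. So the gap is about 43 mm, and I need to push about 33 mm more. I'll do most of it and look.

```bash
python3 -m creep '[{"hand":0.25,"translation":[0.9,0,0],"delta_rot":[0,0,0]},{"hand":0.25,"translation":[0.9,0,0],"delta_rot":[0,0,0]},{"hand":0.25,"translation":[0.7,0,0],"delta_rot":[0,0,0]},{"hand":0.25,"translation":[0.3,0,0],"delta_rot":[0,0,0]},{"hand":0.25,"translation":[0,0,0],"delta_rot":[0,0,0]}]'
cat >> h.py <<'E'
def gapcheck(fn,cols=(265,275,285)):
    z=load(fn);P=cloud(z)*1000;o=ctrl.get_obs();c=along(o['tool_pos'][:2]*1000);A=along(P)-c;Z=P[...,2]
    for u in cols: print(u,[(v,A[v,u].round(1),Z[v,u].round(1)) for v in range(0,290,6)])
E
python3 - <<'E'
from h import *
snap('wrist','w14');go(.5658,.0735,.01,85.6);gapcheck('w14',(275,))
crop('w14',140,0,420,210,2.8)
E
```

```text
t: 16.52
tool_pos: [0.5719, 0.1589, 0.0088]
tool_rot: [-2.304, -2.135, -0.001]
contact_force: [-0.0, 0.3, 0.1]
opening: 0.0213
t 16.575 pos [0.5718 0.1587 0.0087] yaw 85.64 zax [ 0.     0.001 -1.   ] F [-0.5  0.9 -0. ] open 0.0212 q6 0.22
delta cm [-8.54  0.05 -0.13] rotz 0.04
275 [(0, np.float64(99.9), np.float64(68.8)), (6, np.float64(98.7), np.float64(67.2)), (12, np.float64(97.0), np.float64(67.2)), (18, np.float64(94.9), np.float64(68.8)), (24, np.float64(93.1), np.float64(69.2)), (30, np.float64(91.5), np.float64(68.9)), (36, np.float64(90.1), np.float64(67.6)), (42, np.float64(88.3), np.float64(67.8)), (48, np.float64(86.5), np.float64(68.7)), (54, np.float64(84.9), np.float64(67.7)), (60, np.float64(83.1), np.float64(68.4)), (66, np.float64(81.3), np.float64(69.1)), (72, np.float64(79.5), np.float64(68.9)), (78, np.float64(77.8), np.float64(68.6)), (84, np.float64(76.0), np.float64(68.9)), (90, np.float64(74.3), np.float64(68.7)), (96, np.float64(72.5), np.float64(68.7)), (102, np.float64(70.7), np.float64(68.8)), (108, np.float64(68.9), np.float64(68.7)), (114, np.float64(66
[... 570 characters left out ...]
at64(60.2)), (198, np.float64(38.2), np.float64(61.1)), (204, np.float64(35.8), np.float64(60.4)), (210, np.float64(33.7), np.float64(60.6)), (216, np.float64(31.3), np.float64(60.1)), (222, np.float64(29.0), np.float64(59.9)), (228, np.float64(26.9), np.float64(60.6)), (234, np.float64(24.6), np.float64(60.7)), (240, np.float64(22.1), np.float64(60.3)), (246, np.float64(20.0), np.float64(60.9)), (252, np.float64(17.4), np.float64(60.3)), (258, np.float64(14.9), np.float64(60.1)), (264, np.float64(12.3), np.float64(59.6)), (270, np.float64(-14.3), np.float64(8.3)), (276, np.float64(-17.3), np.float64(9.5)), (282, np.float64(-20.9), np.float64(9.3)), (288, np.float64(-24.7), np.float64(9.0))]
```

View pics/w14_c140_0.png

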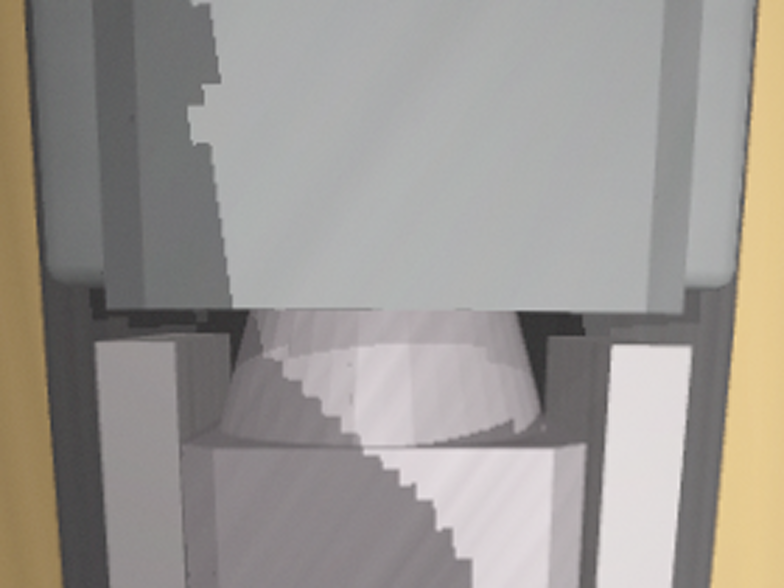

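The housing edge is at v≈110 (68.2 mm ahead of the TCP) and the collar front edge at v≈158 (52 mm ahead), so the gap is about 16 mm. I'll push 6 mm more.

```bash
python3 -m creep '[{"hand":0.25,"translation":[0.3,0,0],"delta_rot":[0,0,0]},{"hand":0.25,"translation":[0.3,0,0],"delta_rot":[0,0,0]},{"hand":0.25,"translation":[0,0,0],"delta_rot":[0,0,0]}]'
python3 - <<'E'
from h import *
snap('wrist','w15');go(.5658,.0735,.01,85.6)
crop('w15',140,60,420,270,2.8)
E
```

```text
t: 16.95
tool_pos: [0.5723, 0.1645, 0.0087]
tool_rot: [-2.304, -2.135, -0.0]
contact_force: [-0.6, -1.6, 0.6]
opening: 0.0218
t 17.0 pos [0.5723 0.1645 0.0087] yaw 85.63 zax [ 0.  0. -1.] F [ 1.  -0.5 -0.8] open 0.0214 q6 0.23
delta cm [-9.12  0.05 -0.13] rotz 0.03
```

View pics/w15_c140_60.png

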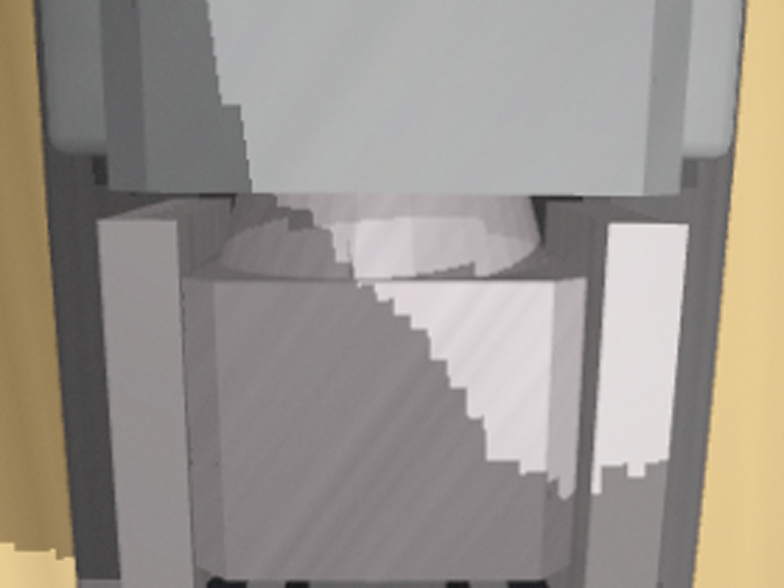

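```bash
python3 - <<'E'
from h import *
z=load('w15')
f=lambda v,h: along(atz(z,277,v-.4,h)[:2]*1000)
h,a,b=f(128.9,.068),f(159.6,.060),f(266.4,.060)
print(h,a,b,'gap',h-a,'len',a-b,'gap via back',h-b-40)
E
```

```text
270.69701905084275 259.8870032949716 219.78558542903193 gap 10.810015755871177 len 40.10141786593965 gap via back 10.91143362181083
```

The gap measures 10.8 mm, and collar length reads 40.1 mm as a check. That's good. I'll back off and go for the plug.

```bash
python3 -m creep '[{"hand":0.25,"translation":[-1.5,0,0],"delta_rot":[0,0,0]},{"hand":0.25,"translation":[-3,0,0],"delta_rot":[0,0,0]},{"hand":0.25,"translation":[0,0,-5],"delta_rot":[0,0,0]},{"hand":0.25,"translation":[0,0,-5],"delta_rot":[0,0,0]},{"hand":0.6,"translation":[-5,0,-3],"delta_rot":[0,0,0]},{"hand":1,"translation":[-5.5,0,-2],"delta_rot":[0,0,0]},{"hand":1,"translation":[-5.5,0,0],"delta_rot":[0,0,-10.4]},{"hand":1,"translation":[0,0,0],"delta_rot":[0,0,-10.4]}]'
python3 -m creep '[{"hand":1,"translation":[0,0,0],"delta_rot":[0,0,-10.4]},{"hand":1,"translation":[0,0,0],"delta_rot":[0,0,0]}]'
python3 - <<'E'
from h import *
snap('wrist','w16');go(.537,-.361,.16,117.0)
E
```

```text
t: 18.0
tool_pos: [0.5565, -0.0431, 0.1594]
tool_rot: [1.884, 2.512, 0.0]
contact_force: [0.5, -0.2, -0.3]
opening: 0.0851
t: 18.25
tool_pos: [0.5564, -0.0398, 0.1586]
tool_rot: [-1.654, -2.671, -0.0]
contact_force: [0.4, 0.6, -0.1]
opening: 0.0852
t 18.3 pos [ 0.5565 -0.0395  0.1586] yaw 116.42 zax [-0.  0. -1.] F [-0.9  0.4 -0.2] open 0.0854 q6 -0.67
delta cm [-27.92 -16.05  -0.14] rotz -0.58
```

View pics/w16.png

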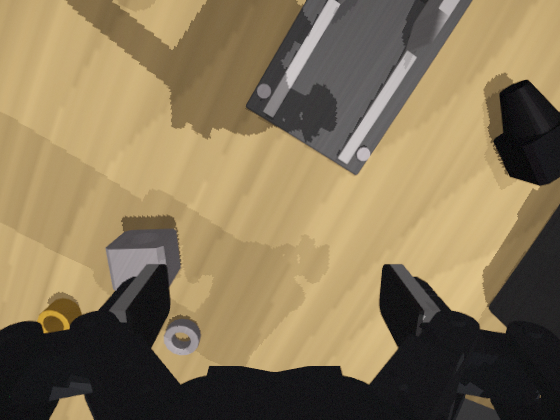

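The wrist view shows the empty bay end and, below it, the spacer (145,260) and bearing (183,337) on the way, at safe height. I'll move on to the plug.

```bash
python3 -m creep '[{"hand":1,"translation":[-4.6,-2.7,0],"delta_rot":[0,0,-0.6]},{"hand":1,"translation":[-4.7,-2.7,0],"delta_rot":[0,0,0]},{"hand":1,"translation":[-4.7,-2.7,0],"delta_rot":[0,0,0]},{"hand":1,"translation":[-4.7,-2.7,0],"delta_rot":[0,0,0]},{"hand":1,"translation":[-4.7,-2.7,0],"delta_rot":[0,0,0]},{"hand":1,"translation":[-4.6,-2.7,0],"delta_rot":[0,0,0]},{"hand":1,"translation":[0,0,3],"delta_rot":[0,0,0]},{"hand":1,"translation":[0,0,0],"delta_rot":[0,0,0]}]'
python3 -m creep '[{"hand":1,"translation":[0,0,0],"delta_rot":[0,0,0]}]'
python3 - <<'E'
from h import *
snap('wrist','w17');go(.537,-.361,-.018,117.0)
o=ctrl.get_obs();R=Ro.from_rotvec(o['tool_rot']).as_matrix()
z=load('w17');P=cloud(z).reshape(-1,3);Q=(P-o['tool_pos'])@R*1000
m=(abs(P[:,2]-.052)<.004)&(abs(Q[:,0])<50)&(abs(Q[:,1])<45);r=cv2.minAreaRect(Q[m][:,:2].astype(np.float32));print('collar in tool frame',m.sum(),r,np.median(Q[m][:,:2],0))
print(proj(z,[o['tool_pos'][0],o['tool_pos'][1],.052]))
E
```

```text
t: 19.3
tool_pos: [0.5383, -0.3612, 0.1253]
tool_rot: [-1.637, -2.674, -0.002]
contact_force: [-0.6, 0.6, 1.2]
opening: 0.0855
t: 19.42
tool_pos: [0.5405, -0.3617, 0.1292]
tool_rot: [1.636, 2.682, 0.0]
contact_force: [0.5, 0.7, 0.6]
opening: 0.0856
t 19.475 pos [ 0.5409 -0.3618  0.1299] yaw 117.24 zax [ 0.001 -0.001 -1.   ] F [-0.5  0.5  0.4] open 0.0853 q6 -1.18
delta cm [ 0.27 -0.32 14.79] rotz 0.24
collar in tool frame 3715 ((2.555105209350586, -3.825223922729492), (40.731658935546875, 51.71086120605469), 0.18675118684768677) [ 3.52929956 -3.76054004]
[275.12343596 207.27523225]
```

View pics/w17.png

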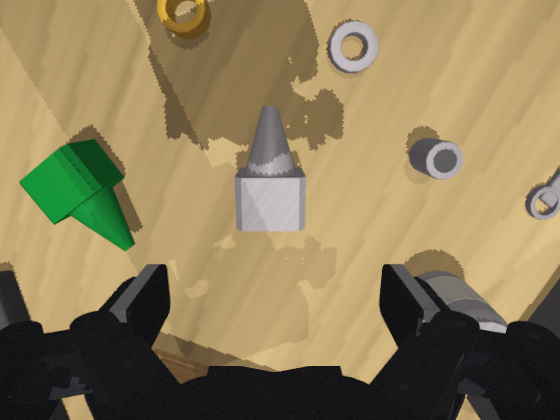

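```bash
python3 - <<'E'
from h import *
o=ctrl.get_obs();R=Ro.from_rotvec(o['tool_rot']).as_matrix()
P=np.concatenate([cloud(load(f)).reshape(-1,3) for f in('scene0','side0')]);Q=(P-o['tool_pos'])@R*1000
for lo,hi in((.02,.05),(.06,.085),(.086,.12)):
    m=(P[:,2]>lo)&(P[:,2]<hi)&(abs(Q[:,0])<75)&(abs(Q[:,1])<160);q=Q[m];
    h,xe,ye=np.histogram2d(q[:,0],q[:,1],bins=[6,16],range=[[-75,75],[-160,160]]);print(lo);print(h.astype(int))
E
```

```text
0.02
[[  0   0   0   0   0   0   0   0   0   0   0   0   0   0   3  84]
 [  1  32   9   0   0   0   0   0   0   0   0   0   0   0   0   0]
 [ 19  92   0   0   0   0  10   9  18  50   0   0   0   0   0   0]
 [ 17 113   0   0   0   0  38  43  69  85   0   0   0   0  17   1]
 [151  35   0   0   0   0   0  70 128   1   0   0   0  20 127  54]
 [  1   0   0   0   0   0   0  53  66   0   0   0   0   0   3   0]]
0.06
[[ 0  0  0  0  0  0  0  0  0  0  0  0  0  0  1 41]
 [ 0  0  0  0  0  0  0  0  0  0  0  0  0  0  0  0]
 [ 0  0  0  0  0  0  0  0  0  0  0  0  0  0  0  0]
 [ 0  0  0  0  0  0  0  0  0  0  0  0  0  0  0  0]
 [ 0  0  0  0  0  0  0  0  0  0  0  0  0  0  0  0]
 [ 0  0  0  0  0  0  0  0  0  0  0  0  0  0  0  0]]
0.086
[[0 0 0 0 0 0 0 0 0 0 0 0 0 0 0 0]
 [0 0 0 0 0 0 0 0 0 0 0 0 0 0 0 0]
 [0 0 0 0 0 0 0 0 0 0 0 0 0 0 0 0]
 [0 0 0 0 0 0 0 0 0 0 0 0 0 0 0 0]
 [0 0 0 0 0 0 0 0 0 0 0 0 0 0 0 0]
 [0 0 0 0 0 0 0 0 0 0 0 0 0 0 0 0]]
```

The plug sits at (270,203), thin nose up the picture, 3–4 mm off the tool axis. The space around it is clear. I'll correct, lower and grip.

```bash
python3 -m creep '[{"hand":1,"translation":[0.2,-0.35,4],"delta_rot":[0,0,0.1]},{"hand":1,"translation":[0,0,4],"delta_rot":[0,0,0]},{"hand":1,"translation":[0,0,3.5],"delta_rot":[0,0,0]},{"hand":1,"translation":[0,0,2],"delta_rot":[0,0,0]},{"hand":1,"translation":[0,0,1.3],"delta_rot":[0,0,0]},{"hand":1,"translation":[0,0,0],"delta_rot":[0,0,0]},{"hand":0.65,"translation":[0,0,0],"delta_rot":[0,0,0]},{"hand":0.5,"translation":[0,0,0],"delta_rot":[0,0,0]}]' 50 && python3 -m creep '[{"hand":0.4,"translation":[0,0,0],"delta_rot":[0,0,0]},{"hand":0.4,"translation":[0,0,0],"delta_rot":[0,0,0]},{"hand":0.4,"translation":[0,0,0],"delta_rot":[0,0,0]}]' 50
python3 - <<'E'
from h import *
snap('wrist','w18');go(.537,-.361,-.018,117.0)
E
```

```text
t: 20.48
tool_pos: [0.5372, -0.3627, -0.0177]
tool_rot: [1.637, 2.678, -0.0]
contact_force: [9.2, 4.9, 11.4]
opening: 0.0518
t: 20.85
tool_pos: [0.5374, -0.3628, -0.0176]
tool_rot: [1.637, 2.678, -0.001]
contact_force: [1.1, 0.6, 6.1]
opening: 0.0514
t 20.9 pos [ 0.5374 -0.3628 -0.0176] yaw 117.13 zax [ 0.002 -0.002 -1.   ] F [ 0.6 -0.3  6.4] open 0.0514 q6 -1.18
delta cm [0.18 0.04 0.04] rotz 0.13
```

View pics/w18.png

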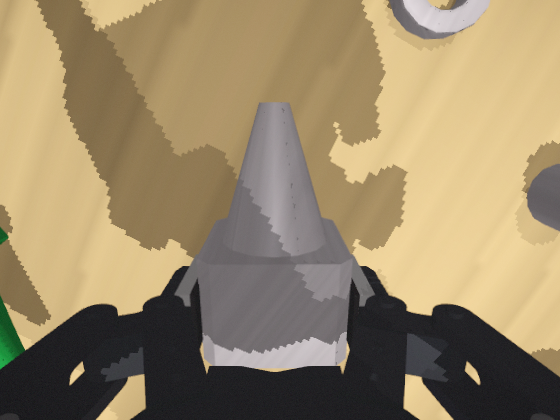

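```bash
python3 -m creep '[{"hand":0.4,"translation":[0,0,-1],"delta_rot":[0,0,0]},{"hand":0.4,"translation":[0,0,-3],"delta_rot":[0,0,0]},{"hand":0.4,"translation":[0,0,-5],"delta_rot":[0,0,0]},{"hand":0.4,"translation":[0,0,-5],"delta_rot":[0,0,0]},{"hand":0.4,"translation":[0,0,-2],"delta_rot":[0,0,10.5]},{"hand":0.4,"translation":[0,0,0],"delta_rot":[0,0,10.5]},{"hand":0.4,"translation":[0,0,0],"delta_rot":[0,0,10.5]},{"hand":0.4,"translation":[0,0,0],"delta_rot":[0,0,0]}]' 50
python3 - <<'E'
from h import *
go(.5654,.0726,.14,85.6)
E
```

```text
t: 21.9
tool_pos: [0.5349, -0.361, 0.1387]
tool_rot: [-2.299, -2.135, 0.001]
contact_force: [-0.0, -0.1, -6.2]
opening: 0.0515
t 21.9 pos [ 0.5349 -0.361   0.1387] yaw 85.75 zax [-0.003  0.003 -1.   ] F [-0.  -0.1 -6.2] open 0.0515 q6 -0.63
delta cm [ 4.346e+01 -1.800e-01 -4.000e-02] rotz 0.15
```

```bash
python3 -m creep '[{"hand":0.4,"translation":[5,0,0],"delta_rot":[0,0,0.15]},{"hand":0.4,"translation":[5.5,0,0],"delta_rot":[0,0,0]},{"hand":0.4,"translation":[5.5,-0.1,0],"delta_rot":[0,0,0]},{"hand":0.4,"translation":[5.5,-0.1,0],"delta_rot":[0,0,0]},{"hand":0.4,"translation":[5.5,0,0],"delta_rot":[0,0,0]},{"hand":0.4,"translation":[5.5,0,0],"delta_rot":[0,0,0]},{"hand":0.4,"translation":[5.5,0,0],"delta_rot":[0,0,0]},{"hand":0.4,"translation":[5.4,0,0],"delta_rot":[0,0,0]}]' 50
python3 -m creep '[{"hand":0.4,"translation":[0,0,0],"delta_rot":[0,0,0]},{"hand":0.4,"translation":[0,0,0],"delta_rot":[0,0,0]}]'
python3 - <<'E'
from h import *
snap('wrist','w19');go(.5654,.0726,-.0093,85.6)
E
```

```text
t: 22.9
tool_pos: [0.5673, 0.0726, 0.1397]
tool_rot: [-2.303, -2.135, 0.002]
contact_force: [1.0, -0.3, -5.7]
opening: 0.0512
t: 23.15
tool_pos: [0.5676, 0.0707, 0.1398]
tool_rot: [-2.304, -2.134, 0.003]
contact_force: [0.7, -1.2, -4.7]
opening: 0.0515
t 23.2 pos [0.5678 0.0701 0.14  ] yaw 85.53 zax [-0.001 -0.    -1.   ] F [-0.6  0.8 -5.6] open 0.0509 q6 0.07
delta cm [ 0.24 -0.24 14.93] rotz -0.07
```

View pics/w19.png

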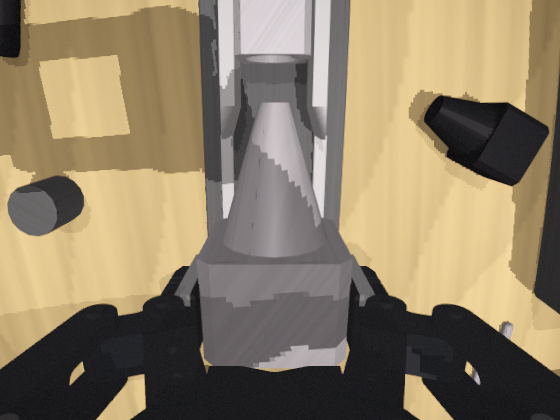

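The view shows the plug nose-on in line with the sleeve's open back hole at (273,62). I'll lower it in the bay.

```bash
python3 -m creep '[{"hand":0.4,"translation":[0.2,-0.2,4],"delta_rot":[0,0,0]},{"hand":0.4,"translation":[0,0,4],"delta_rot":[0,0,0]},{"hand":0.4,"translation":[0,0,3.5],"delta_rot":[0,0,0]},{"hand":0.4,"translation":[0,0,1.8],"delta_rot":[0,0,0]},{"hand":0.4,"translation":[0,0,0.8],"delta_rot":[0,0,0]},{"hand":0.4,"translation":[0,0,0.3],"delta_rot":[0,0,0]},{"hand":0.4,"translation":[0,0,0],"delta_rot":[0,0,0]}]'
python3 -c "
from h import *
go(.5654,.0726,-.0096,85.6)"
```

```text
t: 24.08
tool_pos: [0.5677, 0.073, -0.002]
tool_rot: [2.306, 2.131, 0.003]
contact_force: [0.3, -0.5, -5.4]
opening: 0.0514
t 24.075 pos [ 0.5677  0.073  -0.002 ] yaw 85.48 zax [ 0.002  0.    -1.   ] F [ 0.3 -0.5 -5.4] open 0.0514 q6 0.08
delta cm [-0.05 -0.23  0.76] rotz -0.12
```

```bash
python3 -m creep '[{"hand":0.4,"translation":[0,-0.15,0.4],"delta_rot":[0,0,-0.1]},{"hand":0.4,"translation":[0,0,0.25],"delta_rot":[0,0,0]},{"hand":0.4,"translation":[0,0,0.1],"delta_rot":[0,0,0]},{"hand":0.4,"translation":[0,0,0],"delta_rot":[0,0,0]}]';python3 -m creep '[{"hand":0.4,"translation":[0,0,0.1],"delta_rot":[0,0,0]},{"hand":0.4,"translation":[0,0,0],"delta_rot":[0,0,0]}]'
```

```text
t: 24.58
tool_pos: [0.5658, 0.0732, -0.0096]
tool_rot: [2.305, 2.134, 0.001]
contact_force: [-2.4, 0.0, 2.7]
opening: 0.0515
t: 24.82
tool_pos: [0.5664, 0.0732, -0.0096]
tool_rot: [2.304, 2.133, 0.002]
contact_force: [-3.2, 0.3, 8.1]
opening: 0.0516
```

On the floor. I'll release, rise, and go behind it.

```bash
python3 -m creep '[{"hand":0.65,"translation":[0,0,-0.05],"delta_rot":[0,0,0]},{"hand":0.8,"translation":[0,0,0],"delta_rot":[0,0,0]},{"hand":0.85,"translation":[0,0,0],"delta_rot":[0,0,0]},{"hand":0.85,"translation":[0,0,-2],"delta_rot":[0,0,0]},{"hand":0.85,"translation":[0,0,-5],"delta_rot":[0,0,0]},{"hand":0.5,"translation":[-2.5,0,-2],"delta_rot":[0,0,0]},{"hand":0.25,"translation":[-2.5,0,0],"delta_rot":[0,0,0]},{"hand":0.25,"translation":[0,0,0],"delta_rot":[0,0,0]}]'
python3 - <<'E'
from h import *
snap('wrist','w20');go(.5619,.0224,.01,85.6)
E
```

```text
t: 25.82
tool_pos: [0.5619, 0.0222, 0.0806]
tool_rot: [2.306, 2.13, 0.003]
contact_force: [-0.7, 0.6, -0.4]
opening: 0.0214
t 25.875 pos [0.5616 0.023  0.0799] yaw 85.5 zax [ 0.002  0.    -1.   ] F [ 0.1 -0.   0.4] open 0.0215 q6 -0.01
delta cm [-0.06  0.03  6.99] rotz -0.10
```

View pics/w20.png

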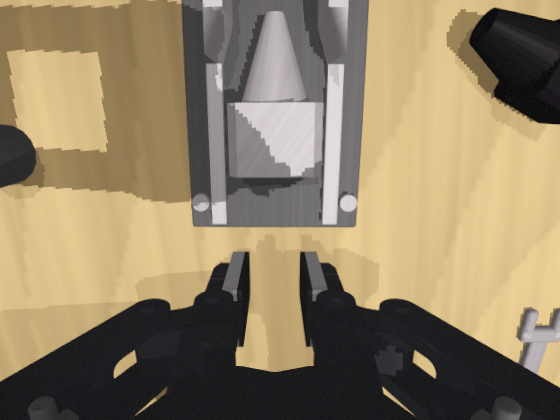

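The plug lies free and straight in the bay. I'll lower the fingers and push the first part.

```bash
python3 -m creep '[{"hand":0.25,"translation":[0,0,3],"delta_rot":[0,0,-0.1]},{"hand":0.25,"translation":[0,0,2.8],"delta_rot":[0,0,0]},{"hand":0.25,"translation":[0,0,1.2],"delta_rot":[0,0,0]},{"hand":0.25,"translation":[1,0,0],"delta_rot":[0,0,0]},{"hand":0.25,"translation":[1,0,0],"delta_rot":[0,0,0]},{"hand":0.25,"translation":[1,0,0],"delta_rot":[0,0,0]},{"hand":0.25,"translation":[1,0,0],"delta_rot":[0,0,0]},{"hand":0.25,"translation":[1,0,0],"delta_rot":[0,0,0]}]'
python3 -m creep '[{"hand":0.25,"translation":[0.8,0,0],"delta_rot":[0,0,0]},{"hand":0.25,"translation":[0.7,0,0],"delta_rot":[0,0,0]},{"hand":0.25,"translation":[0,0,0],"delta_rot":[0,0,0]}]'
python3 - <<'E'
from h import *
snap('wrist','w21');go(.5619,.0224,.01,85.6);crop('w21',140,0,420,210,2.8)
E
```

```text
t: 26.88
tool_pos: [0.5654, 0.0738, 0.0093]
tool_rot: [2.303, 2.136, 0.001]
contact_force: [-0.4, -2.6, 1.5]
opening: 0.0214
t: 27.25
tool_pos: [0.5659, 0.0889, 0.0085]
tool_rot: [-2.303, -2.136, -0.0]
contact_force: [0.2, 0.2, -0.0]
opening: 0.0214
t 27.3 pos [0.5658 0.0886 0.0084] yaw 85.69 zax [-0.     0.001 -1.   ] F [ 0.2 -0.4 -0.8] open 0.0213 q6 0.1
delta cm [-6.63  0.1  -0.16] rotz 0.09
```

View pics/w21.png

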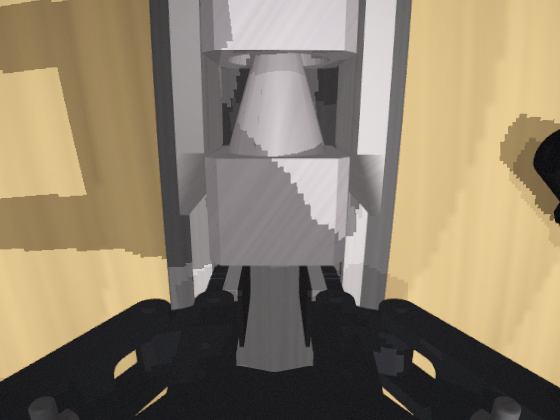

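View pics/w21_c140_0.png

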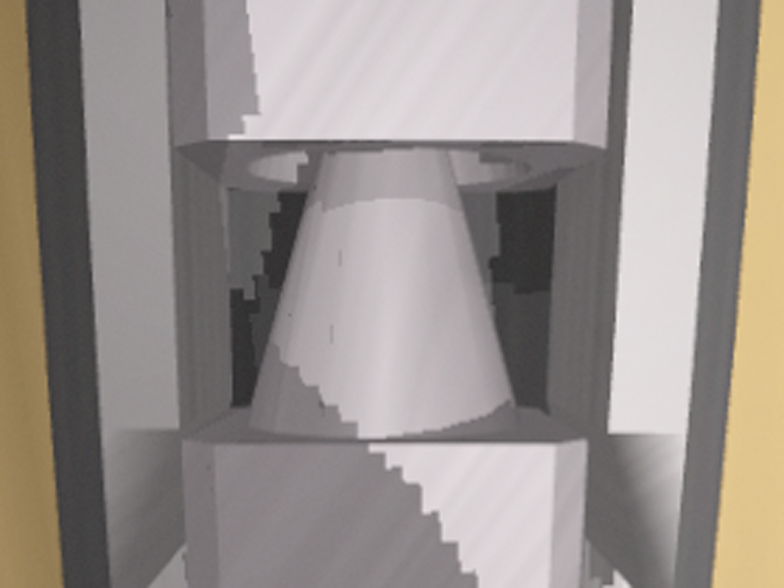

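The plug nose is entering the sleeve hole on centre (edges: sleeve back v≈50, plug front v≈157). I'll measure the gap.

```bash
python3 - <<'E'
from h import *
z=load('w21')
f=lambda v,h: along(atz(z,277,v-.4,h)[:2]*1000)
h,a,b=f(140/2.8,.060),f(442/2.8,.060),f(265.5,.060)
print(h,a,b,'gap',h-a,'len',a-b)
E
```

```text
219.5513140028051 184.59839694788474 144.3284662725946 gap 34.95291705492036 len 40.26993067529014
```

```bash
python3 -m creep '[{"hand":0.25,"translation":[0.7,0,0],"delta_rot":[0,0,0]},{"hand":0.25,"translation":[0.7,0,0],"delta_rot":[0,0,0]},{"hand":0.25,"translation":[0.5,0,0],"delta_rot":[0,0,0]},{"hand":0.25,"translation":[0,0,0],"delta_rot":[0,0,0]}]'
python3 - <<'E'
from h import *
snap('wrist','w22');go(.5619,.0224,.01,85.6);crop('w22',140,40,420,250,2.8)
E
```

```text
t: 27.8
tool_pos: [0.5675, 0.1077, 0.0087]
tool_rot: [-2.303, -2.136, -0.001]
contact_force: [0.4, 0.1, -0.5]
opening: 0.0212
t 27.85 pos [0.5676 0.1075 0.0088] yaw 85.69 zax [ 0.  0. -1.] F [ 0.5 -0.9  1.1] open 0.0211 q6 0.13
delta cm [-8.53  0.07 -0.13] rotz 0.09
```

View pics/w22_c140_40.png

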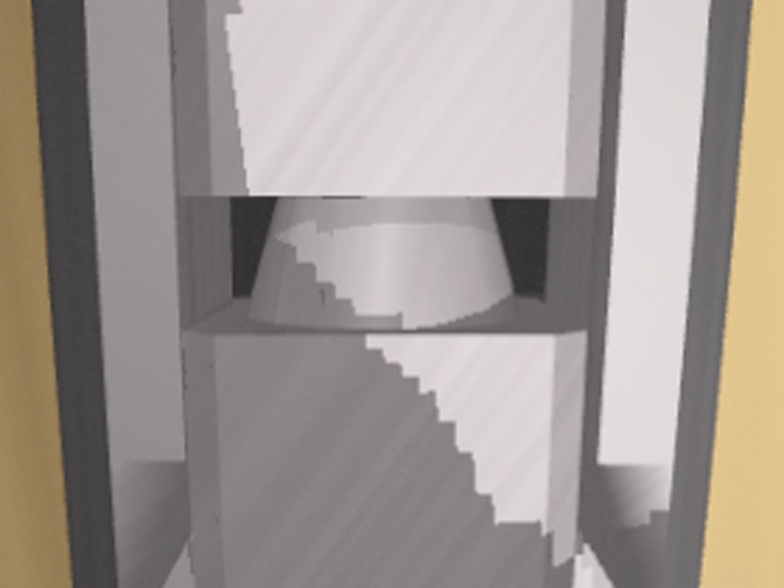

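The edges are at v≈110.4 and 158.6, so the gap is about 16 mm. I'll push 6 mm more.

```bash
python3 -m creep '[{"hand":0.25,"translation":[0.3,0,0],"delta_rot":[0,0,0]},{"hand":0.25,"translation":[0.25,0,0],"delta_rot":[0,0,0]},{"hand":0.25,"translation":[0,0,0],"delta_rot":[0,0,0]}]'
python3 - <<'E'
from h import *
z=load('w22')
f=lambda v,h: along(atz(z,277,v-.4,h)[:2]*1000)
print('before',f(110.4,.060)-f(158.6,.060))
snap('wrist','w23');go(.5619,.0224,.01,85.6);crop('w23',140,60,420,270,2.8)
E
```

```text
t: 28.22
tool_pos: [0.568, 0.1127, 0.0088]
tool_rot: [-2.304, -2.136, -0.0]
contact_force: [-0.1, -0.7, 0.3]
opening: 0.0213
before 16.1798939030582
t 28.275 pos [0.568  0.1127 0.0088] yaw 85.67 zax [ 0.  0. -1.] F [-0.7 -0.1 -0.2] open 0.0214 q6 0.14
delta cm [-9.05  0.07 -0.13] rotz 0.07
```

View pics/w23_c140_60.png

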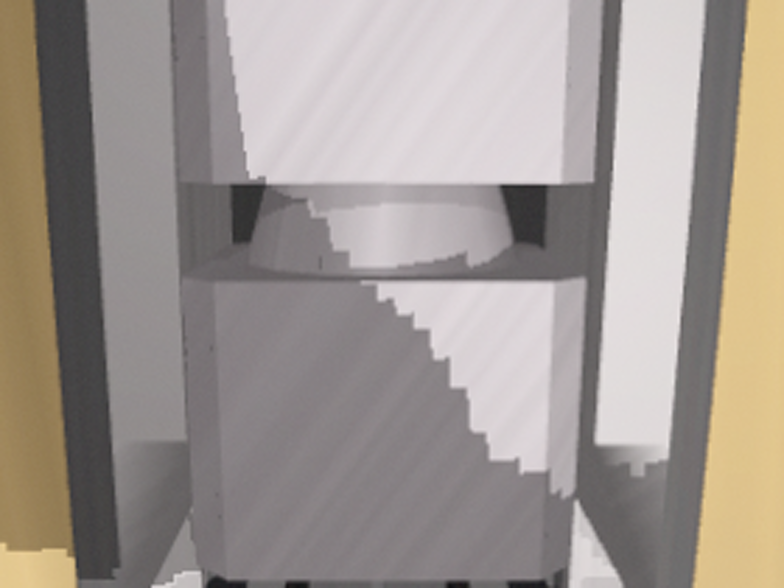

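```bash
python3 -m creep '[{"hand":0.25,"translation":[0.13,0,0],"delta_rot":[0,0,0]},{"hand":0.25,"translation":[0,0,0],"delta_rot":[0,0,0]},{"hand":0.25,"translation":[-1.5,0,0],"delta_rot":[0,0,0]},{"hand":0.25,"translation":[-4,0,0],"delta_rot":[0,0,0]},{"hand":0.25,"translation":[0,0,-5],"delta_rot":[0,0,0]},{"hand":0.25,"translation":[0,0,-5],"delta_rot":[0,0,0]},{"hand":0.25,"translation":[5,0,-5],"delta_rot":[0,0,0]},{"hand":0.25,"translation":[0,0,0],"delta_rot":[0,0,0]}]'
python3 - <<'E'
from h import *
snap('wrist','w24');go(.5619,.0224,.01,85.6);snap('scene','s24');crop('w24',170,0,390,180,3.5)
E
```

```text
t: 29.28
tool_pos: [0.5703, 0.1044, 0.1585]
tool_rot: [2.297, 2.135, 0.013]
contact_force: [0.7, 0.3, 0.5]
opening: 0.0211
t 29.325 pos [0.5685 0.1033 0.1553] yaw 85.76 zax [ 0.004  0.    -1.   ] F [ 0.2 -0.1  0.1] open 0.0213 q6 0.13
delta cm [-8.13 -0.12 14.52] rotz 0.16
```

View pics/w24.png

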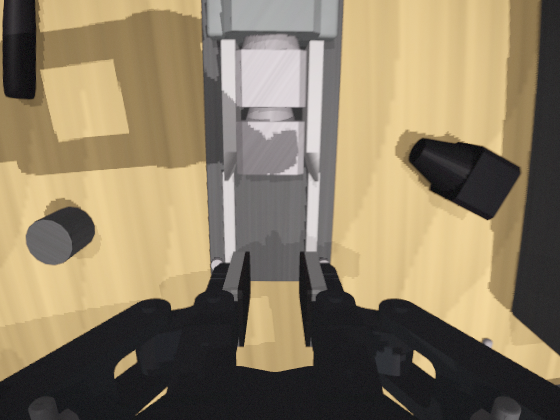

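View pics/w24_c170_0.png

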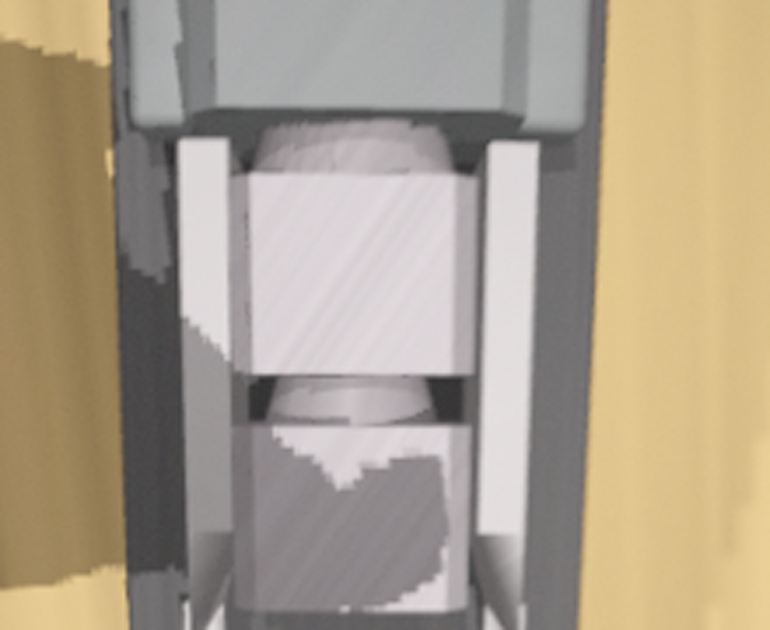

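View pics/s24.png

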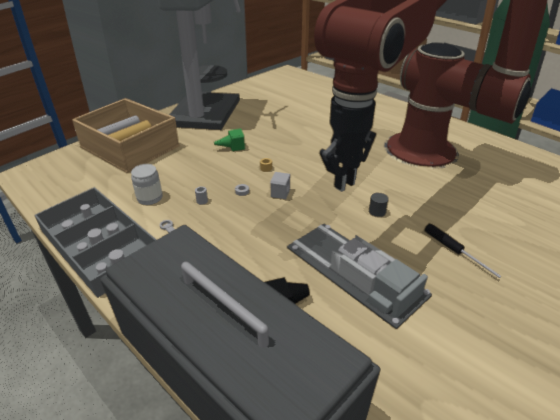

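```bash
python3 - <<'E'
from h import *
snap('wrist','w25');crop('w25',170,0,390,180,3.5)
z=load('w24')
f=lambda v,h: along(atz(z,275,v/3.5-.4,h)[:2]*1000)
h=f(108,.068);sf=f(172,.06);sb=f(375,.06);pf=f(424,.06);pb=f(611,.06)
print('gap1',h-sf,'len',sf-sb,'gap2',sb-pf,'len',pf-pb, h)
a=load('scene0')['im'].astype(int);b=load('s24')['im'].astype(int)
for n,(u,v) in dict(spacer=(280,185),bearing=(242,190),bush=(266,165),socket=(201,195),tin=(147,185),weight=(378,204),green=(232,141),driver=(445,240),black=(287,292),spanner=(167,226)).items():
    print(n,np.abs(a[v-10:v+10,u-10:u+10]-b[v-10:v+10,u-10:u+10]).mean().round(1))
E
```

```text
gap1 10.70308878774091 len 40.52871722793981 gap2 10.154200195349858 len 40.38353764113768 270.2305596024739
spacer 4.9
bearing 5.5
bush 5.2
socket 5.1
tin 4.9
weight 3.4
green 3.6
driver 10.8
black 2.1
spanner 5.6
```

```bash
python3 - <<'E'
from h import *
print(ctrl.finish_job())
E
```

```text
the job is handed in; nothing more can be done
None
```

I laid the sleeve in the bay, let go of it and pushed it from behind into the housing bore. I then did the same with the plug into the back of the sleeve. The job was handed in at about 29 s of the 72 s, with the gripper clear above the jig.

**Final checks (wrist picture):**
- The sleeve-to-housing gap is about 10.7 mm; a close-up before the plug was fitted gave 10.8 mm.
- The sleeve-to-plug gap is about 10.2 mm. Both collars lie straight in the channel, and their lengths read about 40.5 mm against the true 40 mm, so the gaps are good to roughly 0.5 mm.
- Forces read at the end of each move stayed under about 16 N.

**Other things on the bench:** Comparing scene pictures from before and after, they look unmoved. The screwdriver's patch differed more than the rest (10.8 against 2–6). It looks to be in the same place, and I put the difference down to the arm's shadow without checking further.

**Disagreements:**
- **Finger length:** the real fingertips sit about 40 mm higher than the text says. My first grasp closed above the sleeve without disturbing it. I measured the offset in the pictures and used that instead.
- **Wrist force:** the downward wrist reading when each part touched the bay floor was also somewhat noisy.

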